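# Load the parts dryer and set its thermostat

## Task

Turn the dryer's dial fully back to its off stop, and keep it off while you load the dryer: put every pulley in the deep basket and lay every spindle flat in the shallow tray, side by side and not stacked. When all the parts are in, turn the dial up until its white pointer line points at the raised brass tab on the scale. Do not disturb the grease tin, the carton or the wrench, and leave everything released and at rest.

Things in the scene. Friction and masses are not known exactly. Their poses are not given: they have to be found in the camera images.
- dryer: fixed warm-air drying base on the bench: low grey steel housing with dark louvres, 230 (x) x 370 (y) x 40 mm high. Origin: centre of its underside; z up. The basket and the tray stand on it side by side, in line with it.
- basket: deep open metal basket fixed on the dryer, for pulleys, a row of round holes in its walls and a plain floor: 210 (x) x 170 (y) mm outside, 60 mm high, walls and floor 4 mm thick. Origin: centre of its underside (40 mm above the bench), x along its long side, z up.
- tray: shallow open metal tray fixed on the dryer, for spindles, dark slots across its floor: 210 (x) x 170 (y) mm outside, only 24 mm high, walls and floor 4 mm thick. Origin: centre of its underside (40 mm above the bench), x along its long side, z up. Whether the tray or the basket is the left one varies.
- thermostat: fixed grey control box of the dryer, 114 x 114 x 60 mm high, with the dial in the middle of its top and black scale ticks every 30 degrees around it; the thick tick, towards the robot's left at 135 degrees from the box's x axis, is off. Origin: centre of its underside; z up, x points away from the robot at yaw 0.
- dial (a joint): dial angle in rad: 0 at its off stop, growing clockwise seen from above to 4.71 at the other stop. Light friction (0.06 N m); it stays where left. A black disc 72 mm in diameter (top 70 mm above the bench) with an upright grip bar through its centre, 66 long x 16 wide x 30 mm high (top 100 mm above the bench); the bar end with a white line is the pointer.
- dial_grip (a point): point on the dial's axis inside the grip bar, 88 mm above the bench; its x axis runs along the bar towards the pointer end (white line) and turns with the dial, z up.
- dial_pointer (a point): point 41 mm from the dial's axis in the direction of the white line, 72 mm above the bench; turns with the dial.
- tab_tip (a point): inner end of the brass setting tab, the only raised mark on the scale: a fixed block 12 x 7 x 14 mm high on the control box, beside the disc. The point is 41 mm from the dial's axis and 72 mm above the bench, so dial_pointer falls on it when the dial is set. The tab's angle on the scale varies between 1.7 and 3.6 rad clockwise from off.
- tin: bystander: round grease tin, 80 mm in diameter, 100 mm high, standing. Origin: centre of its underside. Not to be disturbed.
- carton: bystander: closed cardboard box 100 x 150 x 70 mm high. Origin: centre of its underside. Not to be disturbed.
- wrench: bystander: steel wrench 190 mm long lying along its x. Origin: its middle, underside. Not to be disturbed.
- pulley1: aluminium drive pulley: a round flange 64 mm in diameter and 14 mm thick with a round hub 28 mm in diameter standing on it, 52 mm high in all, about 0.25 kg. It starts upright, flange down, on the bench. Origin: centre of the flange's underside; z runs up the hub. May be absent (None).
- pulley2: aluminium drive pulley: a round flange 64 mm in diameter and 14 mm thick with a round hub 28 mm in diameter standing on it, 52 mm high in all, about 0.25 kg. It starts upright, flange down, on the bench. Origin: centre of the flange's underside; z runs up the hub. May be absent (None).
- pulley3: aluminium drive pulley: a round flange 64 mm in diameter and 14 mm thick with a round hub 28 mm in diameter standing on it, 52 mm high in all, about 0.25 kg. It starts upright, flange down, on the bench. Origin: centre of the flange's underside; z runs up the hub. May be absent (None).
- spindle1: dark steel spindle, 140 mm long: a round shaft 20 mm in diameter along x, with a 26 mm square block 22 mm long near each end (from 48 to 70 mm from the middle), so that it does not roll; about 0.3 kg. It starts lying on the bench. Origin: on its axis at mid-length, 13 mm above what it lies on. May be absent (None).
- spindle2: dark steel spindle, 140 mm long: a round shaft 20 mm in diameter along x, with a 26 mm square block 22 mm long near each end (from 48 to 70 mm from the middle), so that it does not roll; about 0.3 kg. It starts lying on the bench. Origin: on its axis at mid-length, 13 mm above what it lies on. May be absent (None).
- spindle3: dark steel spindle, 140 mm long: a round shaft 20 mm in diameter along x, with a 26 mm square block 22 mm long near each end (from 48 to 70 mm from the middle), so that it does not roll; about 0.3 kg. It starts lying on the bench. Origin: on its axis at mid-length, 13 mm above what it lies on. May be absent (None).
Mind the look-alikes: they are no part of the job. What is shaped like the spindle1 but blue or red is not meant. Leave any green or orange look-alike of the spindle3 alone.

How it is judged:
On the way, in this order (a step that is already met when the one before it is completed fails the run):
1. the dial is turned back to its off stop (value of joint dial below 0.1 rad), for 0.2 s.
2. with the dial off, every pulley is in the basket and every spindle flat in the tray (value of joint dial below 0.1 rad and x of pulley1 in the frame of basket between -0.1 and 0.1 m and y of pulley1 in the frame of basket between -0.08 and 0.08 m and z of each of pulley1, pulley2, pulley3 in the frame of basket below 0.045 m and linear speed of each of pulley1, pulley2, pulley3, spindle1, spindle2, spindle3 below 0.03 m/s and x of pulley2 in the frame of basket between -0.1 and 0.1 m and y of pulley2 in the frame of basket between -0.08 and 0.08 m and x of pulley3 in the frame of basket between -0.1 and 0.1 m and y of pulley3 in the frame of basket between -0.08 and 0.08 m and x of spindle1 in the frame of tray between -0.08 and 0.08 m and y of spindle1 in the frame of tray between -0.08 and 0.08 m and z of each of spindle1, spindle2, spindle3 in the frame of tray below 0.03 m and angle between spindle1's own x axis and vertical between 1.35 and 1.79 rad and x of spindle2 in the frame of tray between -0.08 and 0.08 m and y of spindle2 in the frame of tray between -0.08 and 0.08 m and angle between spindle2's own x axis and vertical between 1.35 and 1.79 rad and x of spindle3 in the frame of tray between -0.08 and 0.08 m and y of spindle3 in the frame of tray between -0.08 and 0.08 m and angle between spindle3's own x axis and vertical between 1.35 and 1.79 rad), for 0.2 s.
3. the dial's pointer is set at the brass tab (horizontal distance between dial_pointer and tab_tip below 0.005 m and velocity of joint dial between -0.05 and 0.05 rad/s), for 0.2 s.
At the end, for the whole second after the job is handed in: All pulleys present in the basket (origin inside the walls, under 45 mm above its underside); all spindles level within 0.2 rad in the tray (middle within 80 mm of its centre in x and y, axis under 30 mm above its underside); all at rest; pointer within 5 mm of the tab, dial still (all of step 3 and x of pulley1 in the frame of basket between -0.1 and 0.1 m and y of pulley1 in the frame of basket between -0.08 and 0.08 m and z of each of pulley1, pulley2, pulley3 in the frame of basket below 0.045 m and linear speed of each of pulley1, pulley2, pulley3, spindle1, spindle2, spindle3 below 0.03 m/s and x of pulley2 in the frame of basket between -0.1 and 0.1 m and y of pulley2 in the frame of basket between -0.08 and 0.08 m and x of pulley3 in the frame of basket between -0.1 and 0.1 m and y of pulley3 in the frame of basket between -0.08 and 0.08 m and x of spindle1 in the frame of tray between -0.08 and 0.08 m and y of spindle1 in the frame of tray between -0.08 and 0.08 m and z of each of spindle1, spindle2, spindle3 in the frame of tray below 0.03 m and angle between spindle1's own x axis and vertical between 1.35 and 1.79 rad and x of spindle2 in the frame of tray between -0.08 and 0.08 m and y of spindle2 in the frame of tray between -0.08 and 0.08 m and angle between spindle2's own x axis and vertical between 1.35 and 1.79 rad and x of spindle3 in the frame of tray between -0.08 and 0.08 m and y of spindle3 in the frame of tray between -0.08 and 0.08 m and angle between spindle3's own x axis and vertical between 1.35 and 1.79 rad); the robot touches nothing.
It fails at once if the grease tin is disturbed (moved more than 30 mm) (distance of tin from where it was at the start of the episode above 0.03 m).
It fails at once if the carton is disturbed (moved more than 30 mm) (distance of carton from where it was at the start of the episode above 0.03 m).
It fails at once if the wrench is disturbed (moved more than 30 mm) (distance of wrench from where it was at the start of the episode above 0.03 m).
Of pulley1, pulley2, pulley3, spindle1, spindle2, spindle3 only 4 to 6 are there at a start; the rules pass over those that are not, and their reading is None.
At some moment in a run one of pulley1, pulley2, pulley3, spindle1, spindle2, spindle3 may be knocked a few centimetres aside while the robot is not near it.
Once in a run the grip may slacken for a moment while it holds something.
It also fails if it takes over 208 s, if anything falls off the work surface, if the arm or the gripper's body presses on something with over 40 N, if the wrist force passes 120 N, or if a joint passes its speed limit or range.

## Robot

A 6-joint arm with a two-finger parallel gripper is mounted at the origin on the work surface. World frame = base frame: x ahead of the robot, y to its left, z up, the work surface at z = 0. Lengths are in m, angles in rad, forces in N, time in s.
With the tool pointing down it reaches from about 0.25 to 0.775 m from the base axis. Payload 4 kg.
Tool frame: the origin (TCP) lies midway between the tips of the shut fingers; the grasp point (between the pads) lies 19 mm behind it; y points along the fingers, x is the direction in which the jaws open and shut, and the axes are right-handed (so a half turn about y gives the same grasp; the last joint's range is limited). The gripper opens to 94 mm and grips with 3 to 60 N. Pads are 16 mm wide; open, the fingers measure 119 mm over their backs; the gripper's body (75 mm by 177 mm) begins 78 mm behind the grasp point.
Start: joints at [-1.34, 0.087, 1.371, -0, 1.684, -0.103], TCP at [0.18, -0.52, 0.206] pointing down, gripper open.
Joint ranges: [-3.1, 3.1], [-0.76, 2.03], [0.27, 2.55], [-1.08, 4.22], [0.17, 2.65], [-2.57, 2.57]. Speed limits (rad/s): [2.79, 2.79, 3.14, 3.14, 3.14, 3.14].

## Interface

Orientations are given as [roll, pitch, yaw] about the fixed x, y, z axes, in that order (R = Rz(yaw) Ry(pitch) Rx(roll)).
In Python, from bench import robot, snapshot, camera_info, ticket gives the robot as it stands.
- The arm moves only by the shell command python3 -m creep 'ROWS'. ROWS is JSON, a list of rows, each an object with "slide": the shift along the tool's x, y, z in mm, a list of three; "roll": the turn about the tool's y in degrees; "grip": the closure, from 0 (fully open) to 1 (shut). In form: [{"slide": [x, y, z], "roll": roll, "grip": grip}, ...]. A call has 1 to 20 rows; each row is the pose to reach, as a shift and turn from the pose commanded when the call began, along the tool's axes at that moment; what a row does not reach only later rows make up. A row lasts 1/12 s, in which the tool goes at most 41.7 mm and 7.16 degrees, less where a joint would pass 70% of its speed; a pose out of reach is approached as far as the arm can. A call with a gripper value outside its range is refused whole. The fingers move at their own pace and stop on an object; the grip force is fixed at half the most. Time passes only in rows, so rows that repeat a pose let the fingers close. It gives the time, the measured TCP pose, the force and the opening at its end, in the units of the state.
- robot.get_obs(): the state, without advancing time (a new reading comes with each control period).
- snapshot(name): name is "side" or "top"; returns the picture (384x512x3 uint8, red, green, blue); there is no depth.
- camera_info(name): a dict with "fx", "fy", "cx", "cy" (pixels), "cam_to_world" (4x4, takes a point from camera to world coordinates). Camera axes: x right, y down, z forward; pixel columns grow to the right and rows downward; lengths in m; the calibration is good to about 2 mm. A picture is of the moment at which its call begins. camera_info takes no time and is no camera call.
- ticket.close_job(): hands the job in, once; it reports no verdict.
The state is a dict: "time": time; "joint_positions": joint angles; "qvel": joint speeds; "joint_torque": joint torques, N m; "tool_pos": TCP position; "ee_rot": TCP orientation; "wrist_force": force on the tool from outside, world axes, zero at the start; "wrist_torque": the same for the moment, N m; "width": finger opening in m.
Only numpy, scipy, OpenCV 4.12 (cv2) and the standard library are available. Lean on these libraries where they do the work, as an engineer would, in place of code of your own. Each camera call takes 0.05 s, during which the arm holds its last target.

## Working session

There is one attempt and no reset: what is moved stays moved. The work goes in short steps, Python scripts to look and compute and a shell command to move; the robot and the scene stay as the last step left them, time stands still between calls to the robot, and variables do not carry over. Pictures are saved under pics/ and viewed, and the job is handed in when it is done.

```bash
ls; mkdir -p pics; python3 - <<'E'
from bench import robot, snapshot, camera_info
import cv2
print(robot.get_obs())
for n in("side","top"):
    cv2.imwrite(f"pics/{n}0.png",cv2.resize(snapshot(n)[:,:,::-1],(800,600),interpolation=cv2.INTER_CUBIC)); print(camera_info(n))
E
```

```text
pics
{'time': 0.0, 'joint_positions': array([-1.34009567e+00,  8.79682651e-02,  1.37224326e+00, -1.51962312e-05,
        1.68358752e+00, -1.03115064e-01]), 'qvel': array([ 0.00069112,  0.00071108,  0.00161464,  0.00159937,  0.00122434,
       -0.00042975]), 'joint_torque': array([ 4.52129598e-05, -3.40181816e+01, -3.02424431e+01,  7.17412401e-02,
        3.31565284e-02, -1.76908347e-04]), 'tool_pos': array([ 0.18006548, -0.51911293,  0.20430251]), 'ee_rot': array([-1.57058424,  0.00219623, -1.23698206]), 'wrist_force': array([-0.12734245, -1.01713637, -0.25040848]), 'wrist_torque': array([ 0.01658423, -0.0127604 ,  0.00176941]), 'width': 0.09435839478541588}
{'fx': 496.20511764279456, 'fy': 496.20511764279456, 'cx': 253.88820701196414, 'cy': 183.73930310616518, 'cam_to_world': array([[-0.98723642, -0.09360634,  0.12884912,  0.31453014],
       [-0.15893781,  0.6306312 , -0.75963351,  1.08160687],
       [-0.01014976, -0.77041686, -0.63745968,  1.09337463],
       [ 0.        ,  0.        ,  0.        ,  1.        ]])}
{'fx': 392.188314103895, 'fy': 392.188314103895, 'cx': 253.79021485590587, 'cy': 190.81124800954444, 'cam_to_world': array([[ 0.01544059, -0.99463893,  0.10224967,  0.38374333],
       [-0.99986115, -0.01471841,  0.00781366, -0.13659108],
       [-0.00626682, -0.10235612, -0.99472808,  1.22895043],
       [ 0.        ,  0.        ,  0.        ,  1.        ]])}
```

View pics/top0.png

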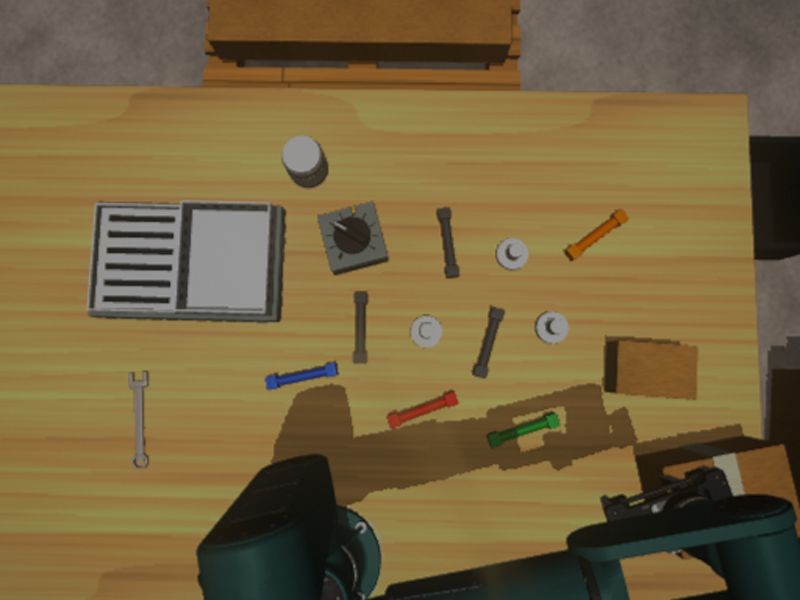

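View pics/side0.png

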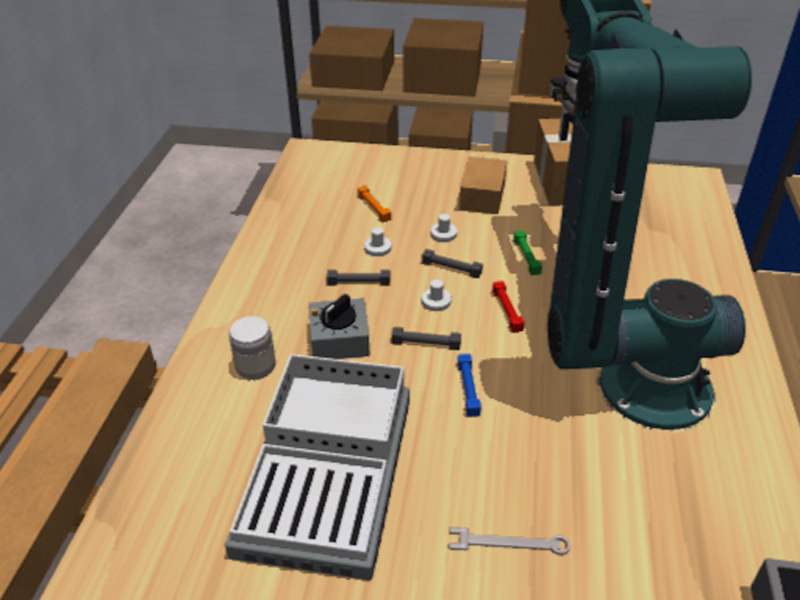

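The top view shows three pulleys at (511,254), (426,331) and (551,327), and three dark steel spindles at (447,242), (360,327) and (489,342). The blue, red, green and orange look-alikes are not part of the job. The tray is the left container and the basket the right. I'll confirm this in enlarged crops.

```bash
cat > h.py <<'E'
import numpy as np, cv2
from bench import robot, snapshot, camera_info
def p2w(n,u,v,z):
    c=camera_info(n);T=c["cam_to_world"]
    d=T[:3,:3]@np.array([(u-c["cx"])/c["fx"],(v-c["cy"])/c["fy"],1]);o=T[:3,3]
    return (o+d*(z-o[2])/d[2])[:2]
def w2p(n,p):
    c=camera_info(n);T=c["cam_to_world"];q=T[:3,:3].T@(np.array(p)-T[:3,3])
    return q[0]/q[2]*c["fx"]+c["cx"],q[1]/q[2]*c["fy"]+c["cy"]
def crop(n,img,u0,v0,w,h,s,f):
    # save crop with ticks every 10 px
    c=cv2.resize(img[v0:v0+h,u0:u0+w,::-1],None,fx=s,fy=s,interpolation=cv2.INTER_CUBIC)
    for u in range((u0+9)//10*10,u0+w,10):
        x=int((u-u0)*s);cv2.line(c,(x,0),(x,6),(0,0,255),1)
        if u%20==0: cv2.putText(c,str(u),(x,16),0,.35,(0,0,255),1)
    for v in range((v0+9)//10*10,v0+h,10):
        y=int((v-v0)*s);cv2.line(c,(0,y),(6,y),(0,0,255),1)
        if v%20==0: cv2.putText(c,str(v),(8,y+4),0,.35,(0,0,255),1)
    cv2.imwrite(f,c)
def go(p=None,yaw=None):
    """slide (mm) and roll (deg) from the measured pose to world p/yaw"""
    o=robot.get_obs();t=o["tool_pos"];y=o["ee_rot"][2]
    out=[]
    if p is not None:
        d=(np.array(p)-t)*1000
        out=[d[0]*np.cos(y)+d[1]*np.sin(y),-d[2],-d[0]*np.sin(y)+d[1]*np.cos(y)]
    r=None if yaw is None else -np.degrees((yaw-y+np.pi)%(2*np.pi)-np.pi)
    return np.round(out,1),r
E
python3 - <<'E'
from h import *
im=snapshot("top")
crop("top",im,190,115,100,75,8,"pics/c_dial.png")
crop("top",im,215,125,160,120,5,"pics/c_parts.png")
crop("top",im,50,120,140,90,5.5,"pics/c_dryer.png")
im=snapshot("side")
crop("side",im,190,180,60,55,12,"pics/c_dials.png")
E
```

```text
(no output)
```

View pics/c_dial.png

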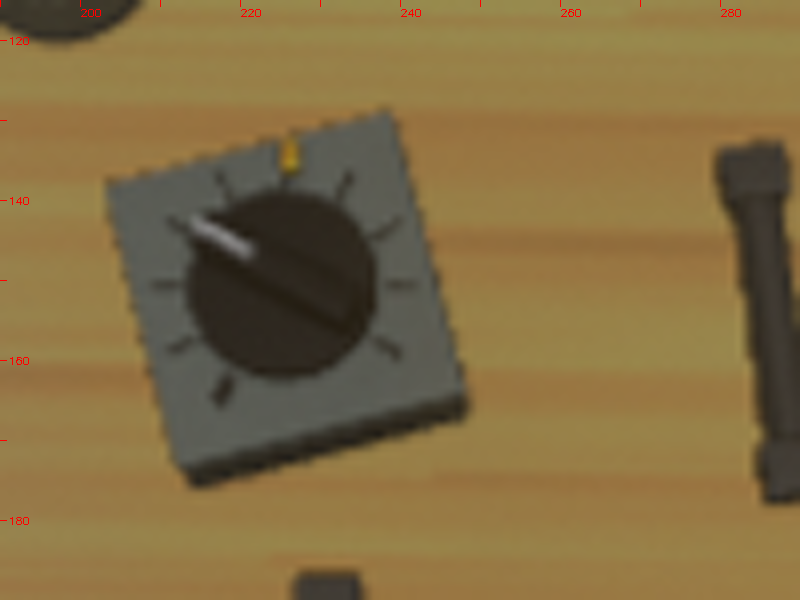

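View pics/c_parts.png

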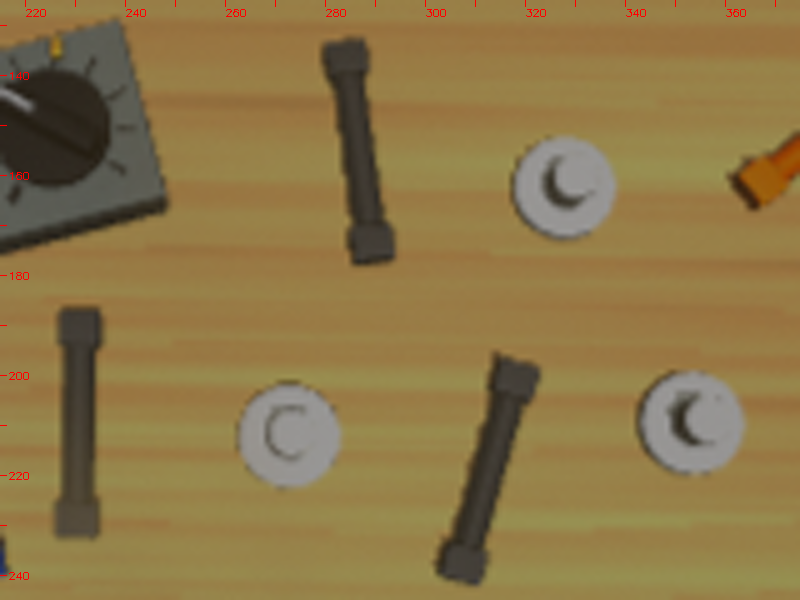

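View pics/c_dryer.png

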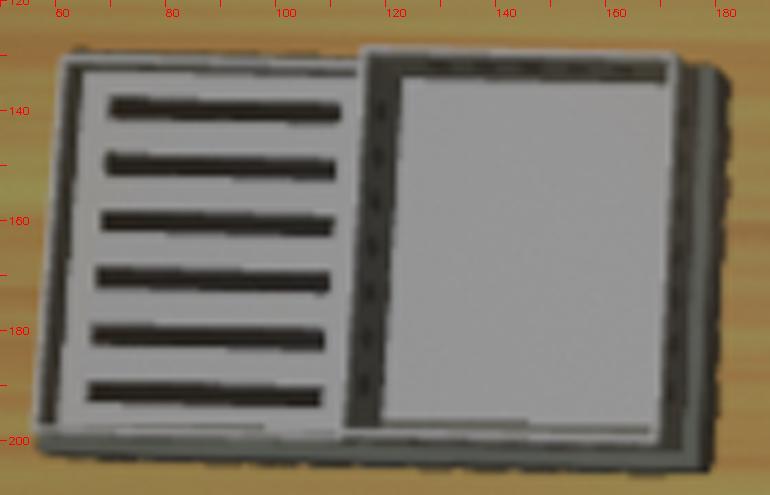

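View pics/c_dials.png

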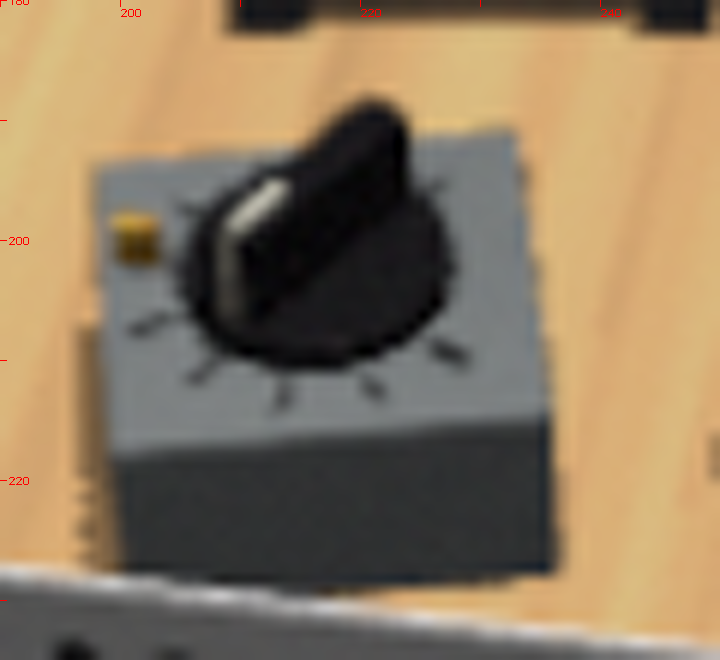

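```bash
python3 - <<'E'
from h import *
A=lambda x,y:(190+x/8,115+y/8); B=lambda x,y:(215+x/5,125+y/5); C=lambda x,y:(50+x/5.5,120+y/5.5)
w=lambda p,z:p2w("top",*p,z)
bc=np.mean([w(A(*q),.06) for q in((105,180),(390,110),(468,400),(180,468))],0);dc=w(A(282,286),.07)
e=w(A(390,110),.06)-w(A(468,400),.06); e2=w(A(105,180),.06)-w(A(180,468),.06)
by=[np.degrees(np.arctan2(q[1],q[0])) for q in(e,e2)]
print("box",bc,dc,by)
a=w(A(193,218),.1);b=w(A(252,255),.1);tb=w(A(289,155),.074)
ang=lambda d:np.degrees(np.arctan2(d[1],d[0]))
off=w(A(223,390),.06)
print("line",a,b,ang(a-b),ang(a-dc),"tab",ang(tb-dc),np.hypot(*(tb-dc)),"off",ang(off-dc))
for n,p,q in(("Sa",(345,40),(373,262)),("Sb",(80,308),(77,537)),("Sc",(517,360),(461,578))):
    p=w(B(*p),.026);q=w(B(*q),.026);print(n,(p+q)/2,ang(p-q),np.hypot(*(p-q)))
for n,f in(("Pa",(564,188)),("Pb",(289,434)),("Pc",(691,422))):print(n,w(B(*f),.014))
bk=[w(C(*q),.1) for q in((365,47),(680,54),(660,442),(342,438))];print("basket",np.mean(bk,0),ang(bk[1]-bk[0]),ang(bk[0]-bk[3]),ang(bk[1]-bk[2]),[np.hypot(*(bk[i]-bk[i-1])) for i in range(4)])
tr=[w(C(*q),.064) for q in((62,57),(358,60),(342,437),(37,430))];print("tray",np.mean(tr,0),ang(tr[0]-tr[3]),[np.hypot(*(tr[i]-tr[i-1])) for i in range(4)])
# side checks
print("side tab",p2w("side",190+10,180+ 18.3,.074)if 0 else "")
E
```

```text
box [ 0.62357413 -0.0404875 ] [ 0.62255802 -0.03990113] [np.float64(15.837924923507385), np.float64(15.928400484276509)]
line [ 0.64123792 -0.00918101] [ 0.62774971 -0.03115154] 58.453282130149574 58.697583539349786 tab -2.1181820176536084 0.04924994958180905 off 149.789770865928
Sa [ 0.62068679 -0.22805039] 7.478863145731508 0.14112351815025748
Sb [ 0.44910462 -0.05715693] 0.47954862494922185 0.14064953838670843
Sc [ 0.42440343 -0.30901217] -14.362132343630021 0.13791482391844886
Pa [ 0.6009253  -0.35758362]
Pb [ 0.44417815 -0.18691099]
Pc [ 0.45536611 -0.43551264]
basket [0.57291969 0.19675415] -90.5077240148953 -0.3607584490182874 -0.8093687231975193 [np.float64(0.21028086296849105), np.float64(0.169225055517282), np.float64(0.20840264246905763), np.float64(0.1675990570407668)]
tray [0.57600182 0.37869313] 0.0014024926212081474 [np.float64(0.20713836969811897), np.float64(0.1642607190560958), np.float64(0.2090544911733948), np.float64(0.16636613191849606)]
side tab
```

The tray centre is about (0.576, 0.379) and the basket centre about (0.573, 0.197). The dial pointer is at 58.6°, off at about 150.7° and the tab at about -2°. I'll go to the dial first.

```bash
python3 -c "
from h import *
print(go([.623,-.0402,.2],np.radians(-31.4)))"
```

```text
(array([-307.6,    4.7,  575.4]), np.float64(-39.476381266164694))
```

```bash
python3 -m creep '[{"slide":[-308,4,575],"roll":-39.5,"grip":0.4},{"slide":[-308,4,575],"roll":-39.5,"grip":0.4},{"slide":[-308,4,575],"roll":-39.5,"grip":0.4},{"slide":[-308,4,575],"roll":-39.5,"grip":0.4},{"slide":[-308,4,575],"roll":-39.5,"grip":0.4},{"slide":[-308,4,575],"roll":-39.5,"grip":0.4},{"slide":[-308,4,575],"roll":-39.5,"grip":0.4},{"slide":[-308,4,575],"roll":-39.5,"grip":0.4},{"slide":[-308,4,575],"roll":-39.5,"grip":0.4},{"slide":[-308,4,575],"roll":-39.5,"grip":0.4},{"slide":[-308,4,575],"roll":-39.5,"grip":0.4},{"slide":[-308,4,575],"roll":-39.5,"grip":0.4},{"slide":[-308,4,575],"roll":-39.5,"grip":0.4},{"slide":[-308,4,575],"roll":-39.5,"grip":0.4},{"slide":[-308,4,575],"roll":-39.5,"grip":0.4},{"slide":[-308,4,575],"roll":-39.5,"grip":0.4},{"slide":[-308,4,575],"roll":-39.5,"grip":0.4},{"slide":[-308,4,575],"roll":-39.5,"grip":0.4}]'; python3 -c "
from h import *
print(go([.623,-.0402,.075],np.radians(-31.4)))"
```

```text
time: 1.7
tool_pos: [0.6228, -0.039, 0.2003]
ee_rot: [-1.572, 0.002, -0.545]
wrist_force: [-0.2, 0.2, -0.0]
width: 0.0565
(array([  0.8, 125.3,  -0.9]), np.float64(0.1784496203773821))
```

```bash
python3 -m creep '[{"slide":[1,124,-1],"roll":0,"grip":0.4},{"slide":[1,124,-1],"roll":0,"grip":0.4},{"slide":[1,124,-1],"roll":0,"grip":0.4},{"slide":[1,124,-1],"roll":0,"grip":0.4},{"slide":[1,124,-1],"roll":0,"grip":0.4},{"slide":[1,124,-1],"roll":0,"grip":1},{"slide":[1,124,-1],"roll":0,"grip":1},{"slide":[1,124,-1],"roll":0,"grip":1},{"slide":[1,124,-1],"roll":0,"grip":1},{"slide":[1,124,-1],"roll":0,"grip":1},{"slide":[1,124,-1],"roll":0,"grip":1}]'
```

```text
time: 2.62
tool_pos: [0.6229, -0.0417, 0.0777]
ee_rot: [-1.571, -0.0, -0.548]
wrist_force: [-0.5, -0.0, -0.2]
width: 0.02
```

```bash
python3 -m creep '[{"slide":[0,0,0],"roll":0,"grip":1},{"slide":[0,0,0],"roll":-7,"grip":1},{"slide":[0,0,0],"roll":-14,"grip":1},{"slide":[0,0,0],"roll":-21,"grip":1},{"slide":[0,0,0],"roll":-28,"grip":1},{"slide":[0,0,0],"roll":-35,"grip":1},{"slide":[0,0,0],"roll":-42,"grip":1},{"slide":[0,0,0],"roll":-49,"grip":1},{"slide":[0,0,0],"roll":-56,"grip":1},{"slide":[0,0,0],"roll":-63,"grip":1},{"slide":[0,0,0],"roll":-70,"grip":1},{"slide":[0,0,0],"roll":-77,"grip":1},{"slide":[0,0,0],"roll":-83,"grip":1},{"slide":[0,0,0],"roll":-87,"grip":1},{"slide":[0,0,0],"roll":-90,"grip":1},{"slide":[0,0,0],"roll":-92,"grip":1},{"slide":[0,0,0],"roll":-93,"grip":1},{"slide":[0,0,0],"roll":-93,"grip":1},{"slide":[0,0,0],"roll":-93,"grip":1},{"slide":[0,0,0],"roll":-93,"grip":1}]'; python3 -c "
from h import *
print(robot.get_obs()['wrist_torque'])"
```

```text
time: 4.28
tool_pos: [0.6253, -0.0403, 0.0777]
ee_rot: [-1.575, -0.005, 1.075]
wrist_force: [4.9, 2.7, -1.9]
width: 0.016
[ 0.47440806 -1.05876035 -0.4774236 ]
```

```bash
python3 -m creep '[{"slide":[0,0,0],"roll":0.7,"grip":0.4},{"slide":[0,0,0],"roll":0.7,"grip":0.4},{"slide":[0,0,0],"roll":0.7,"grip":0.4},{"slide":[0,0,0],"roll":0.7,"grip":0.4},{"slide":[0,-130,0],"roll":0.7,"grip":0.4},{"slide":[0,-130,0],"roll":0.7,"grip":0.4},{"slide":[0,-130,0],"roll":0.7,"grip":0.4},{"slide":[0,-130,0],"roll":0.7,"grip":0.4}]'; python3 - <<'E'
from h import *
print(go([.5,-.25,.24],0))
im=snapshot("side"); crop("side",im,190,180,60,55,12,"pics/d1.png")
E
```

```text
time: 4.95
tool_pos: [0.6262, -0.0423, 0.2178]
ee_rot: [-1.586, -0.005, 1.063]
wrist_force: [0.7, 0.3, 1.5]
width: 0.0561
(array([-242.8,  -22.2,    9.3]), np.float64(60.92504677049841))
```

View pics/d1.png

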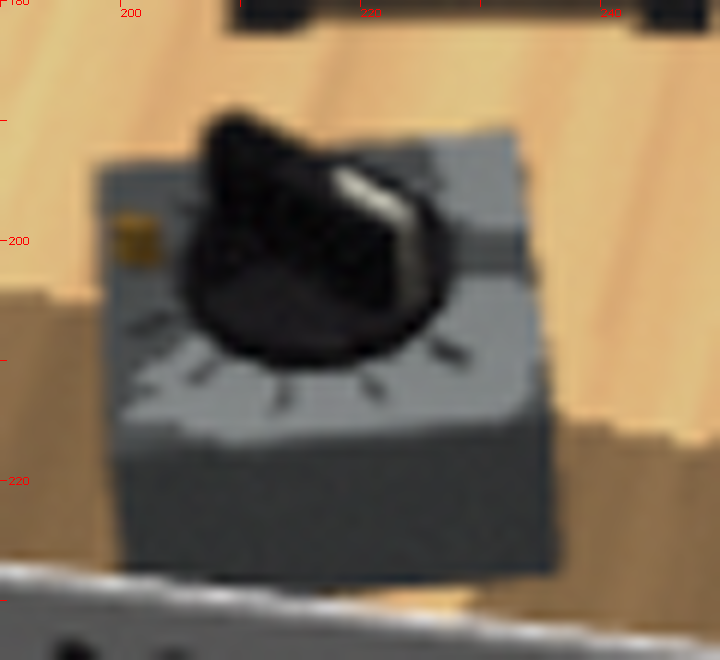

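The pointer line, about (224,203), is at the thick off tick, so the dial is off. Pulley Pb is next, at (273,212) in the top view.

```bash
python3 - <<'E'
from h import *
print(go([.444,-.187,.16],0))
E
```

```text
(array([-214.8,   55.6,   88.5]), np.float64(60.92384016476397))
```

```bash
python3 -m creep '[{"slide":[-215,55,88],"roll":61,"grip":0.45},{"slide":[-215,55,88],"roll":61,"grip":0.45},{"slide":[-215,55,88],"roll":61,"grip":0.45},{"slide":[-215,55,88],"roll":61,"grip":0.45},{"slide":[-215,55,88],"roll":61,"grip":0.45},{"slide":[-215,55,88],"roll":61,"grip":0.45},{"slide":[-215,55,88],"roll":61,"grip":0.45},{"slide":[-215,55,88],"roll":61,"grip":0.45},{"slide":[-215,55,88],"roll":61,"grip":0.45},{"slide":[-215,55,88],"roll":61,"grip":0.45},{"slide":[-215,55,88],"roll":61,"grip":0.45}]'; python3 - <<'E'
from h import *
print(go([.444,-.187,.021],0))
im=snapshot("top"); crop("top",im,215,125,160,120,5,"pics/c2.png")
E
```

```text
time: 5.92
tool_pos: [0.4407, -0.1865, 0.1512]
ee_rot: [-1.57, 0.002, 0.0]
wrist_force: [-0.4, 0.4, -0.3]
width: 0.0519
(array([  3.3, 130.2,  -0.5]), np.float64(0.022587717761346396))
```

View pics/c2.png

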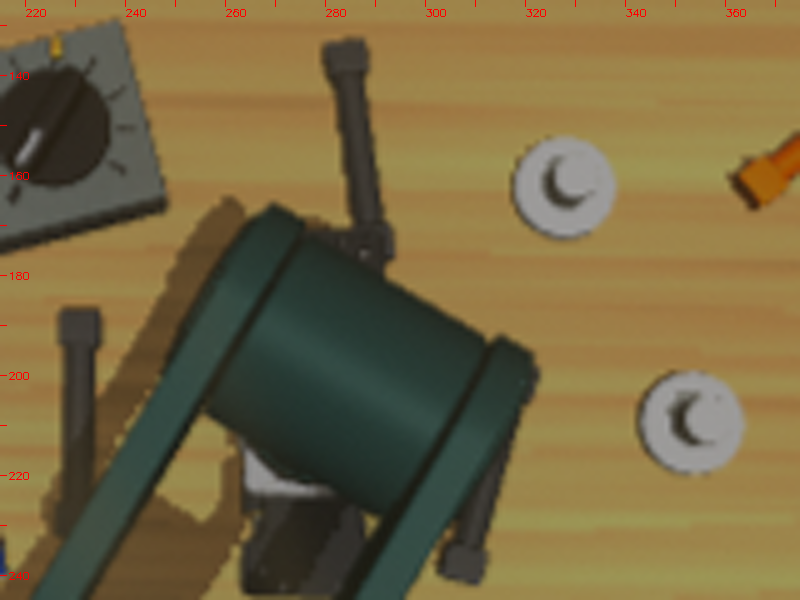

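Nothing has moved: the other parts are where they were. Now I'll go down and grasp.

```bash
python3 -m creep '[{"slide":[3,100,0],"roll":0,"grip":0.45},{"slide":[3,100,0],"roll":0,"grip":0.45},{"slide":[3,100,0],"roll":0,"grip":0.45},{"slide":[3,120,0],"roll":0,"grip":0.45},{"slide":[3,129,0],"roll":0,"grip":0.45},{"slide":[3,129,0],"roll":0,"grip":0.45},{"slide":[3,129,0],"roll":0,"grip":1},{"slide":[3,129,0],"roll":0,"grip":1},{"slide":[3,129,0],"roll":0,"grip":1},{"slide":[3,129,0],"roll":0,"grip":1},{"slide":[3,129,0],"roll":0,"grip":1},{"slide":[3,129,0],"roll":0,"grip":1}]'; python3 - <<'E'
from h import *
t=robot.get_obs()['tool_pos']; print(t, go([t[0],t[1],.18]), go([.521,.159,.18]),go([.521,.159,.07]))
E
```

```text
time: 6.97
tool_pos: [0.4448, -0.1874, 0.0249]
ee_rot: [-1.572, -0.001, -0.001]
wrist_force: [-3.0, 0.4, 5.6]
width: 0.0272
[ 0.44476868 -0.18736411  0.02494817] (array([   0. , -155.1,    0. ]), None) (array([  75.8, -155.1,  346.5]), None) (array([ 75.8, -45.1, 346.5]), None)
```

```bash
python3 -m creep '[{"slide":[0,-60,0],"roll":0,"grip":1},{"slide":[0,-60,0],"roll":0,"grip":1},{"slide":[0,-155,30],"roll":0,"grip":1},{"slide":[0,-155,30],"roll":0,"grip":1},{"slide":[0,-155,30],"roll":0,"grip":1},{"slide":[76,-155,347],"roll":0,"grip":1},{"slide":[76,-155,347],"roll":0,"grip":1},{"slide":[76,-155,347],"roll":0,"grip":1},{"slide":[76,-155,347],"roll":0,"grip":1},{"slide":[76,-155,347],"roll":0,"grip":1},{"slide":[76,-155,347],"roll":0,"grip":1},{"slide":[76,-155,347],"roll":0,"grip":1},{"slide":[76,-155,347],"roll":0,"grip":1},{"slide":[76,-155,347],"roll":0,"grip":1},{"slide":[76,-155,347],"roll":0,"grip":1},{"slide":[76,-155,347],"roll":0,"grip":1}]'; python3 - <<'E'
from h import *
print(go([.521,.159,.071],0))
im=snapshot("side"); crop("side",im,140,150,160,120,5,"pics/s3.png")
E
```

```text
time: 8.3
tool_pos: [0.5206, 0.1599, 0.1778]
ee_rot: [-1.572, 0.001, -0.001]
wrist_force: [-0.2, -0.5, -2.2]
width: 0.0272
(array([  0.4, 106.8,  -0.9]), np.float64(-0.047506601114715954))
```

View pics/s3.png

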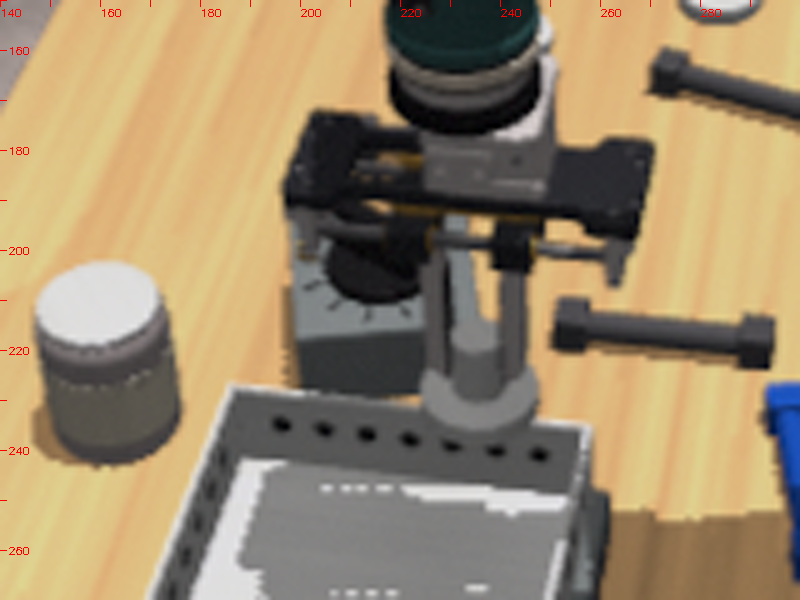

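The pulley is held upright over the basket corner, so I'll lower it and release.

```bash
python3 -m creep '[{"slide":[0,60,-1],"roll":0,"grip":1},{"slide":[0,60,-1],"roll":0,"grip":1},{"slide":[0,90,-1],"roll":0,"grip":1},{"slide":[0,105,-1],"roll":0,"grip":1},{"slide":[0,107,-1],"roll":0,"grip":1},{"slide":[0,107,-1],"roll":0,"grip":1},{"slide":[0,107,-1],"roll":0,"grip":0.5},{"slide":[0,107,-1],"roll":0,"grip":0.5},{"slide":[0,107,-1],"roll":0,"grip":0.5},{"slide":[0,107,-1],"roll":0,"grip":0.5},{"slide":[0,70,-1],"roll":0,"grip":0.5},{"slide":[0,40,-1],"roll":0,"grip":0.5},{"slide":[0,0,-1],"roll":0,"grip":0.5},{"slide":[0,0,-1],"roll":0,"grip":0.5}]'; python3 - <<'E'
from h import *
im=snapshot("side"); crop("side",im,140,150,160,120,5,"pics/s4.png")
im=snapshot("top"); crop("top",im,215,125,160,120,5,"pics/c4.png")
for p in ([.601,-.3575,.18],[.601,-.3575,.021],[.4554,-.4355,.18]): print(go(p,0))
E
```

```text
time: 9.52
tool_pos: [0.5254, 0.1601, 0.1888]
ee_rot: [-1.567, -0.017, -0.001]
wrist_force: [0.6, 0.6, 1.0]
width: 0.0471
(array([  79. ,    1.9, -517. ]), np.float64(-0.06116163225064033))
(array([  79. ,  160.9, -517. ]), np.float64(-0.06116163225064033))
(array([ -66.5,    1.9, -595.1]), np.float64(-0.06116163225064033))
```

View pics/s4.png

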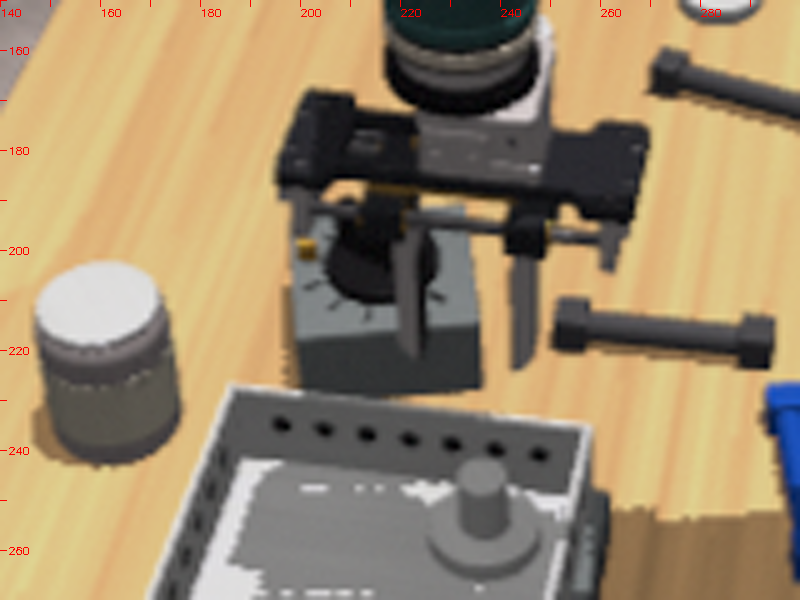

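View pics/c4.png

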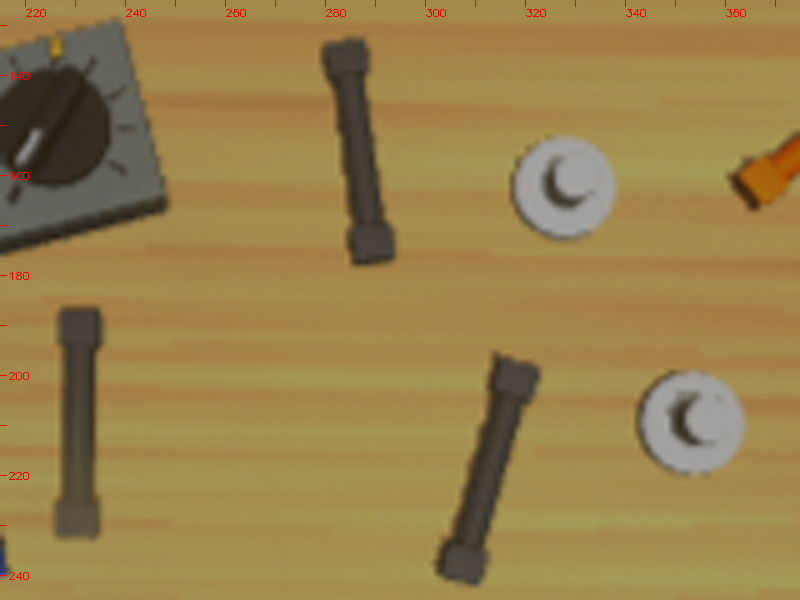

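The first pulley stands in the basket and the others have not moved. Next is pulley Pa, at (328,162) in the top view.

```bash
python3 -m creep '[{"slide":[79,3,-517],"roll":0,"grip":0.45},{"slide":[79,3,-517],"roll":0,"grip":0.45},{"slide":[79,3,-517],"roll":0,"grip":0.45},{"slide":[79,3,-517],"roll":0,"grip":0.45},{"slide":[79,3,-517],"roll":0,"grip":0.45},{"slide":[79,3,-517],"roll":0,"grip":0.45},{"slide":[79,3,-517],"roll":0,"grip":0.45},{"slide":[79,3,-517],"roll":0,"grip":0.45},{"slide":[79,3,-517],"roll":0,"grip":0.45},{"slide":[79,3,-517],"roll":0,"grip":0.45},{"slide":[79,3,-517],"roll":0,"grip":0.45},{"slide":[79,3,-517],"roll":0,"grip":0.45},{"slide":[79,3,-517],"roll":0,"grip":0.45},{"slide":[79,3,-517],"roll":0,"grip":0.45},{"slide":[79,3,-517],"roll":0,"grip":0.45},{"slide":[79,3,-517],"roll":0,"grip":0.45},{"slide":[79,3,-517],"roll":0,"grip":0.45}]'; python3 - <<'E'
from h import *
print(go([.601,-.3575,.021],0))
im=snapshot("side"); crop("side",im,190,100,120,120,5,"pics/s5.png")
E
```

```text
time: 11.03
tool_pos: [0.5993, -0.3562, 0.1751]
ee_rot: [-1.57, 0.001, 0.0]
wrist_force: [0.3, -0.4, -0.5]
width: 0.0517
(array([  1.7, 154.1,  -1.3]), np.float64(0.027888428608717597))
```

View pics/s5.png

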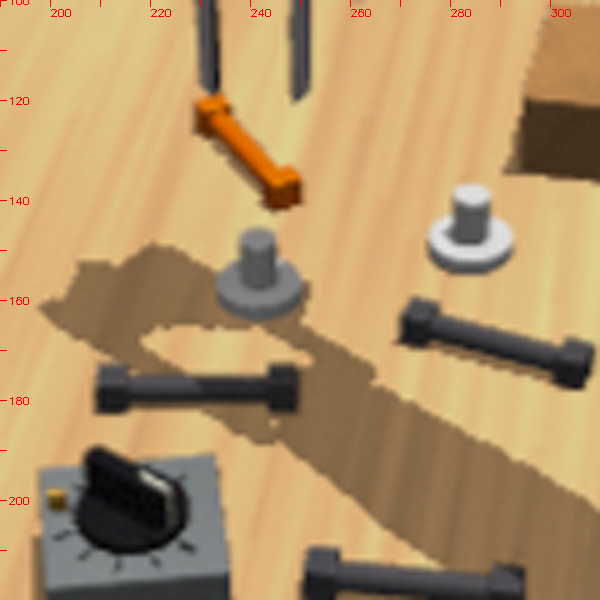

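```bash
python3 -m creep '[{"slide":[1,100,-1],"roll":0,"grip":0.45},{"slide":[1,100,-1],"roll":0,"grip":0.45},{"slide":[1,100,-1],"roll":0,"grip":0.45},{"slide":[1,130,-1],"roll":0,"grip":0.45},{"slide":[1,150,-1],"roll":0,"grip":0.45},{"slide":[1,154,-1],"roll":0,"grip":0.45},{"slide":[1,154,-1],"roll":0,"grip":0.45},{"slide":[1,154,-1],"roll":0,"grip":1},{"slide":[1,154,-1],"roll":0,"grip":1},{"slide":[1,154,-1],"roll":0,"grip":1},{"slide":[1,154,-1],"roll":0,"grip":1},{"slide":[1,154,-1],"roll":0,"grip":1},{"slide":[1,154,-1],"roll":0,"grip":1}]'; python3 - <<'E'
from h import *
print(go([.625,.159,.18]))
E
```

```text
time: 12.17
tool_pos: [0.6014, -0.3596, 0.0237]
ee_rot: [-1.573, -0.003, -0.001]
wrist_force: [0.8, 0.2, 5.2]
width: 0.0272
(array([  22.9, -156.3,  518.7]), None)
```

```bash
python3 -m creep '[{"slide":[0,-80,0],"roll":0,"grip":1},{"slide":[0,-80,0],"roll":0,"grip":1},{"slide":[0,-156,0],"roll":0,"grip":1},{"slide":[0,-156,0],"roll":0,"grip":1},{"slide":[23,-156,519],"roll":0,"grip":1},{"slide":[23,-156,519],"roll":0,"grip":1},{"slide":[23,-156,519],"roll":0,"grip":1},{"slide":[23,-156,519],"roll":0,"grip":1},{"slide":[23,-156,519],"roll":0,"grip":1},{"slide":[23,-156,519],"roll":0,"grip":1},{"slide":[23,-156,519],"roll":0,"grip":1},{"slide":[23,-156,519],"roll":0,"grip":1},{"slide":[23,-156,519],"roll":0,"grip":1},{"slide":[23,-156,519],"roll":0,"grip":1},{"slide":[23,-156,519],"roll":0,"grip":1},{"slide":[23,-156,519],"roll":0,"grip":1},{"slide":[23,-156,519],"roll":0,"grip":1},{"slide":[23,-156,519],"roll":0,"grip":1},{"slide":[23,-156,519],"roll":0,"grip":1},{"slide":[23,-156,519],"roll":0,"grip":1}]'; python3 - <<'E'
from h import *
print(go([.625,.159,.07],0))
im=snapshot("side"); crop("side",im,140,150,160,120,5,"pics/s6.png")
E
```

```text
time: 13.83
tool_pos: [0.6236, 0.159, 0.1766]
ee_rot: [-1.572, 0.002, -0.002]
wrist_force: [-0.8, -1.0, -1.7]
width: 0.0274
(array([  1.4, 106.6,   0. ]), np.float64(-0.10619004589791456))
```

View pics/s6.png

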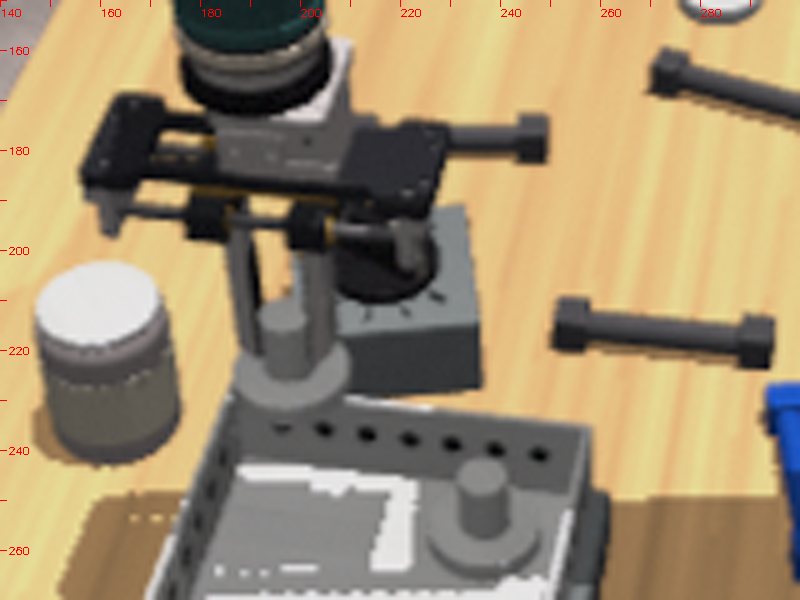

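```bash
python3 -m creep '[{"slide":[0,60,0],"roll":0,"grip":1},{"slide":[0,60,0],"roll":0,"grip":1},{"slide":[0,90,0],"roll":0,"grip":1},{"slide":[0,104,0],"roll":0,"grip":1},{"slide":[0,107,0],"roll":0,"grip":1},{"slide":[0,107,0],"roll":0,"grip":1},{"slide":[0,107,0],"roll":0,"grip":0.5},{"slide":[0,107,0],"roll":0,"grip":0.5},{"slide":[0,107,0],"roll":0,"grip":0.5},{"slide":[0,107,0],"roll":0,"grip":0.5},{"slide":[0,70,0],"roll":0,"grip":0.5},{"slide":[0,40,0],"roll":0,"grip":0.5},{"slide":[0,0,0],"roll":0,"grip":0.5},{"slide":[0,0,0],"roll":0,"grip":0.5},{"slide":[0,0,0],"roll":0,"grip":0.5}]'; python3 - <<'E'
from h import *
im=snapshot("side"); crop("side",im,140,150,160,120,5,"pics/s7.png")
im=snapshot("top"); crop("top",im,215,125,160,120,5,"pics/c7.png")
print(go([.4554,-.4355,.18],0))
E
```

```text
time: 15.13
tool_pos: [0.6261, 0.1605, 0.1827]
ee_rot: [-1.569, -0.009, -0.001]
wrist_force: [0.9, -0.2, -0.5]
width: 0.047
(array([-167.7,   -2.8, -595.7]), np.float64(-0.06455677019408493))
```

View pics/s7.png

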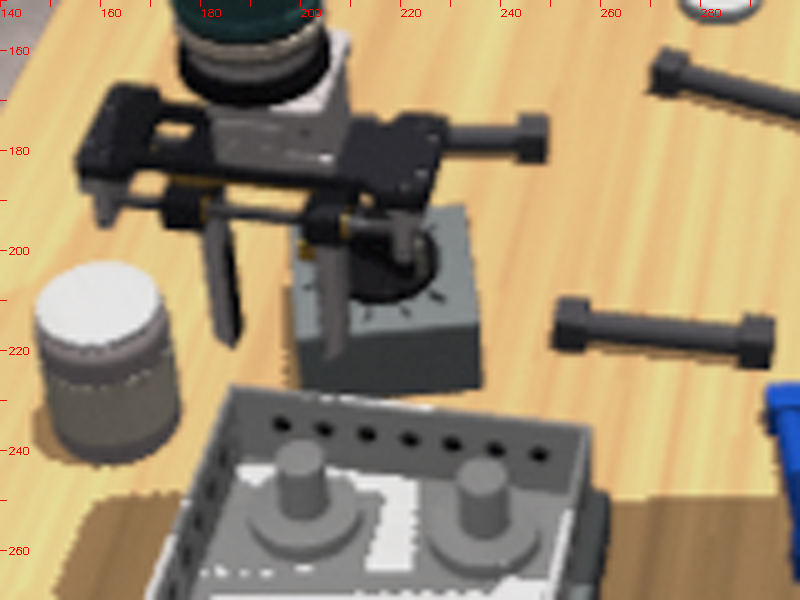

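View pics/c7.png

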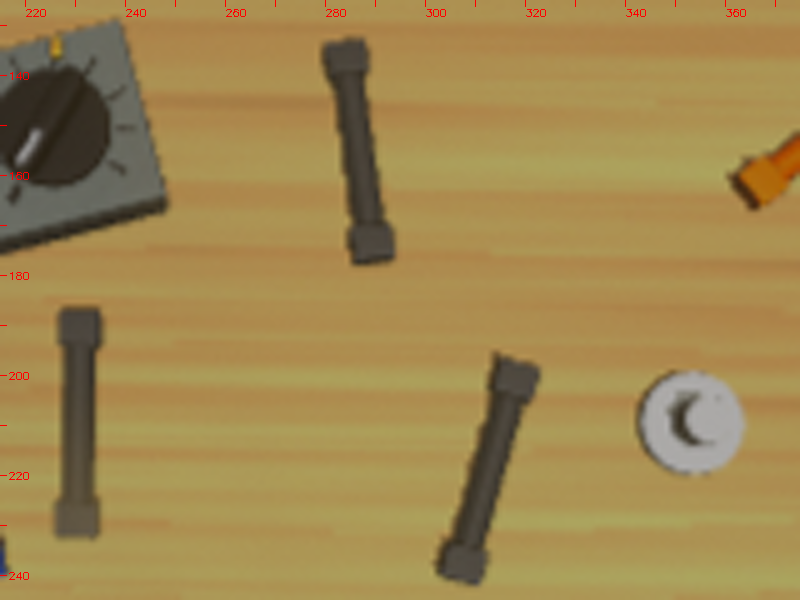

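Two pulleys are in the basket. Pulley Pc, at (353,209) in the top view, is unmoved and next.

```bash
python3 -m creep '[{"slide":[-168,0,-596],"roll":0,"grip":0.45},{"slide":[-168,0,-596],"roll":0,"grip":0.45},{"slide":[-168,0,-596],"roll":0,"grip":0.45},{"slide":[-168,0,-596],"roll":0,"grip":0.45},{"slide":[-168,0,-596],"roll":0,"grip":0.45},{"slide":[-168,0,-596],"roll":0,"grip":0.45},{"slide":[-168,0,-596],"roll":0,"grip":0.45},{"slide":[-168,0,-596],"roll":0,"grip":0.45},{"slide":[-168,0,-596],"roll":0,"grip":0.45},{"slide":[-168,0,-596],"roll":0,"grip":0.45},{"slide":[-168,0,-596],"roll":0,"grip":0.45},{"slide":[-168,0,-596],"roll":0,"grip":0.45},{"slide":[-168,0,-596],"roll":0,"grip":0.45},{"slide":[-168,0,-596],"roll":0,"grip":0.45},{"slide":[-168,0,-596],"roll":0,"grip":0.45},{"slide":[-168,0,-596],"roll":0,"grip":0.45},{"slide":[-168,0,-596],"roll":0,"grip":0.45},{"slide":[-168,0,-596],"roll":0,"grip":0.45},{"slide":[-168,0,-596],"roll":0,"grip":0.45},{"slide":[-168,0,-596],"roll":0,"grip":0.45}]'; python3 - <<'E'
from h import *
print(go([.4554,-.4355,.021],0))
im=snapshot("side"); crop("side",im,190,100,150,120,5,"pics/s8.png")
E
```

```text
time: 16.9
tool_pos: [0.4559, -0.4341, 0.1773]
ee_rot: [-1.57, 0.0, 0.001]
wrist_force: [-0.3, 1.1, -0.1]
width: 0.0515
(array([ -0.5, 156.3,  -1.4]), np.float64(0.0560113767111551))
```

View pics/s8.png

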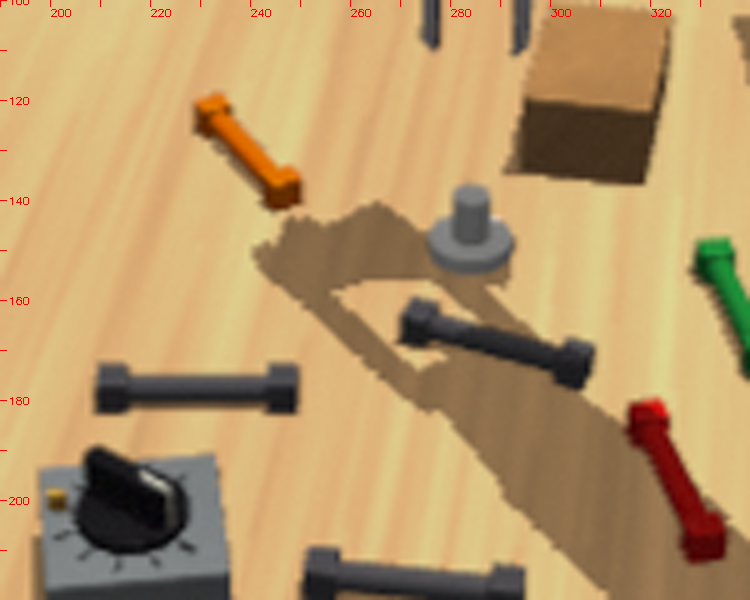

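```bash
python3 -m creep '[{"slide":[0,100,-1],"roll":0,"grip":0.45},{"slide":[0,100,-1],"roll":0,"grip":0.45},{"slide":[0,100,-1],"roll":0,"grip":0.45},{"slide":[0,130,-1],"roll":0,"grip":0.45},{"slide":[0,150,-1],"roll":0,"grip":0.45},{"slide":[0,156,-1],"roll":0,"grip":0.45},{"slide":[0,156,-1],"roll":0,"grip":0.45},{"slide":[0,156,-1],"roll":0,"grip":1},{"slide":[0,156,-1],"roll":0,"grip":1},{"slide":[0,156,-1],"roll":0,"grip":1},{"slide":[0,156,-1],"roll":0,"grip":1},{"slide":[0,156,-1],"roll":0,"grip":1},{"slide":[0,156,-1],"roll":0,"grip":1}]'; python3 - <<'E'
from h import *
print(go([.573,.235,.18]))
E
```

```text
time: 18.03
tool_pos: [0.4557, -0.4378, 0.0235]
ee_rot: [-1.573, -0.002, -0.001]
wrist_force: [-0.7, 0.4, 5.3]
width: 0.0273
(array([ 116.4, -156.5,  672.9]), None)
```

```bash
python3 -m creep '[{"slide":[0,-80,0],"roll":0,"grip":1},{"slide":[0,-80,0],"roll":0,"grip":1},{"slide":[0,-156,0],"roll":0,"grip":1},{"slide":[0,-156,0],"roll":0,"grip":1},{"slide":[116,-156,672],"roll":0,"grip":1},{"slide":[116,-156,672],"roll":0,"grip":1},{"slide":[116,-156,672],"roll":0,"grip":1},{"slide":[116,-156,672],"roll":0,"grip":1},{"slide":[116,-156,672],"roll":0,"grip":1},{"slide":[116,-156,672],"roll":0,"grip":1},{"slide":[116,-156,672],"roll":0,"grip":1},{"slide":[116,-156,672],"roll":0,"grip":1},{"slide":[116,-156,672],"roll":0,"grip":1},{"slide":[116,-156,672],"roll":0,"grip":1},{"slide":[116,-156,672],"roll":0,"grip":1},{"slide":[116,-156,672],"roll":0,"grip":1},{"slide":[116,-156,672],"roll":0,"grip":1},{"slide":[116,-156,672],"roll":0,"grip":1},{"slide":[116,-156,672],"roll":0,"grip":1},{"slide":[116,-156,672],"roll":0,"grip":1}]'; python3 -m creep '[{"slide":[116,-156,672],"roll":0,"grip":1}]' >/dev/null 2>&1 <<< '' & sleep 0; kill %1 2>/dev/null; python3 - <<'E'
from h import *
print(robot.get_obs()['tool_pos'])
E
```

```text
time: 19.7
tool_pos: [0.5689, 0.2221, 0.1765]
ee_rot: [-1.571, 0.001, -0.001]
wrist_force: [0.2, -0.6, -1.9]
width: 0.0271
[0.56893488 0.22207453 0.17647765]
```

That second command was a slip: I stacked a stray move and then killed it. I'm checking that it never ran.

```bash
python3 - <<'E'
from h import *
print(robot.get_obs()['time'],go([.573,.235,.07],0))
im=snapshot("side"); crop("side",im,140,150,160,120,5,"pics/s9.png")
E
```

```text
19.7 (array([  4. , 106.5,  12.9]), np.float64(-0.06726289943252772))
```

View pics/s9.png

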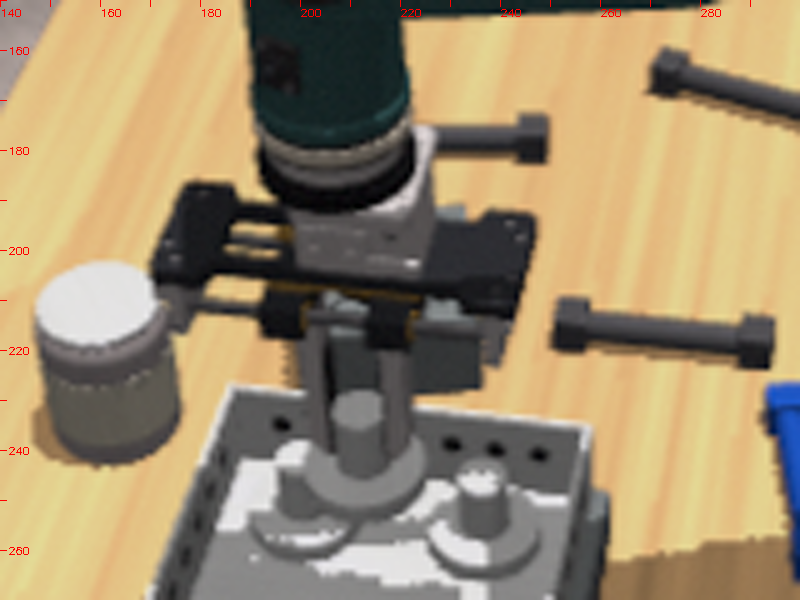

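The clock shows no stray motion. I'll finish the approach, then lower.

```bash
python3 -m creep '[{"slide":[2,0,8],"roll":0,"grip":1},{"slide":[2,0,8],"roll":0,"grip":1},{"slide":[2,0,8],"roll":0,"grip":1}]'; python3 - <<'E'
from h import *
print(go([.573,.235,.07],0))
E
```

```text
time: 20.0
tool_pos: [0.5712, 0.2272, 0.1768]
ee_rot: [-1.572, 0.001, -0.002]
wrist_force: [0.0, -0.5, -1.8]
width: 0.027
(array([  1.8, 106.8,   7.8]), np.float64(-0.0971216667204512))
```

```bash
python3 -m creep '[{"slide":[1,0,8],"roll":0,"grip":1},{"slide":[1,60,8],"roll":0,"grip":1},{"slide":[1,60,8],"roll":0,"grip":1},{"slide":[1,90,8],"roll":0,"grip":1},{"slide":[1,104,8],"roll":0,"grip":1},{"slide":[1,107,8],"roll":0,"grip":1},{"slide":[1,107,8],"roll":0,"grip":1},{"slide":[1,107,8],"roll":0,"grip":0.5},{"slide":[1,107,8],"roll":0,"grip":0.5},{"slide":[1,107,8],"roll":0,"grip":0.5},{"slide":[1,107,8],"roll":0,"grip":0.5},{"slide":[1,70,8],"roll":0,"grip":0.5},{"slide":[1,40,8],"roll":0,"grip":0.5},{"slide":[1,0,8],"roll":0,"grip":0.5},{"slide":[1,0,8],"roll":0,"grip":0.5},{"slide":[1,0,8],"roll":0,"grip":0.5}]'; python3 - <<'E'
from h import *
im=snapshot("side"); crop("side",im,140,150,160,120,5,"pics/s10.png")
im=snapshot("top"); crop("top",im,215,125,160,120,5,"pics/c10.png")
print(go([.449,-.057,.16],0))
E
```

```text
time: 21.33
tool_pos: [0.5746, 0.2368, 0.1826]
ee_rot: [-1.568, -0.009, -0.001]
wrist_force: [0.4, 0.0, -0.7]
width: 0.0472
(array([-122.9,   17.3, -293.1]), np.float64(-0.0690597690336597))
```

View pics/s10.png

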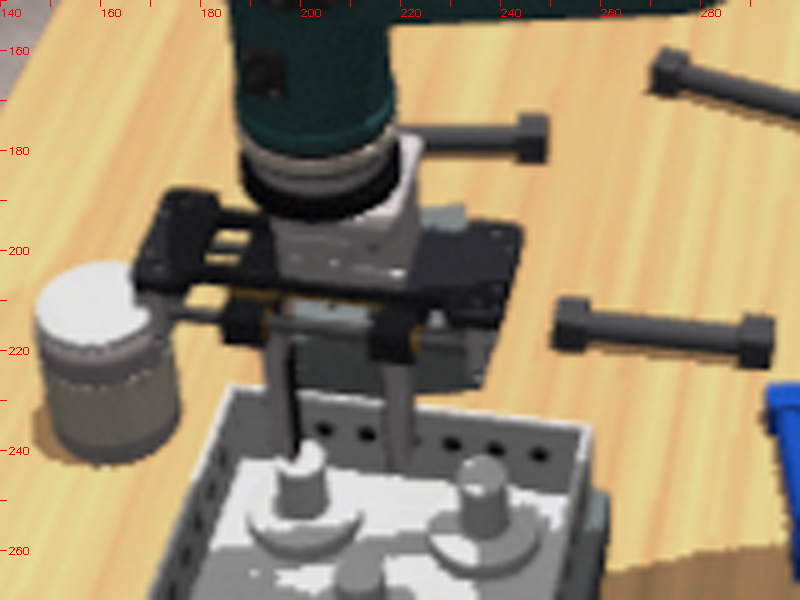

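View pics/c10.png

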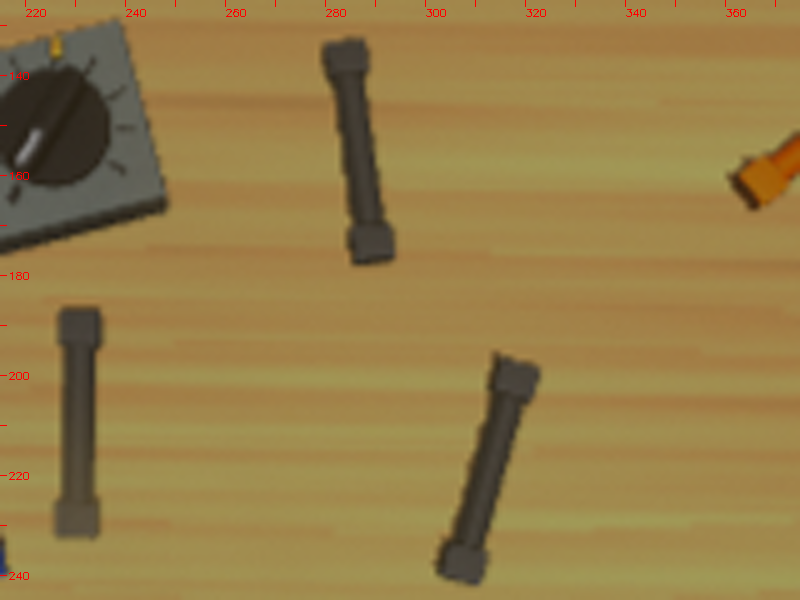

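All three pulleys are in the basket. Next are the spindles: Sb (231,210), Sa (287,155), Sc (313,218). These are the dark steel ones. The coloured ones stay. I'll start with Sb.

```bash
python3 -m creep '[{"slide":[-123,0,-293],"roll":-90,"grip":0.5},{"slide":[-123,0,-293],"roll":-90,"grip":0.5},{"slide":[-123,0,-293],"roll":-90,"grip":0.5},{"slide":[-123,0,-293],"roll":-90,"grip":0.5},{"slide":[-123,0,-293],"roll":-90,"grip":0.5},{"slide":[-123,0,-293],"roll":-90,"grip":0.5},{"slide":[-123,0,-293],"roll":-90,"grip":0.5},{"slide":[-123,0,-293],"roll":-90,"grip":0.5},{"slide":[-123,0,-293],"roll":-90,"grip":0.5},{"slide":[-123,0,-293],"roll":-90,"grip":0.5},{"slide":[-123,0,-293],"roll":-90,"grip":0.5},{"slide":[-123,0,-293],"roll":-90,"grip":0.5},{"slide":[-123,0,-293],"roll":-90,"grip":0.5},{"slide":[-123,0,-293],"roll":-90,"grip":0.5},{"slide":[-123,0,-293],"roll":-90,"grip":0.5},{"slide":[-123,0,-293],"roll":-90,"grip":0.5}]'; python3 - <<'E'
from h import *
print(go([.449,-.057,.005],np.radians(90.5)))
im=snapshot("side"); crop("side",im,190,100,150,120,5,"pics/s11.png")
E
```

```text
time: 22.77
tool_pos: [0.4485, -0.0567, 0.1763]
ee_rot: [-1.569, -0.0, 1.567]
wrist_force: [-0.1, -0.1, -0.4]
width: 0.0471
(array([ -0.3, 171.3,  -0.5]), np.float64(-0.7127517983509483))
```

View pics/s11.png

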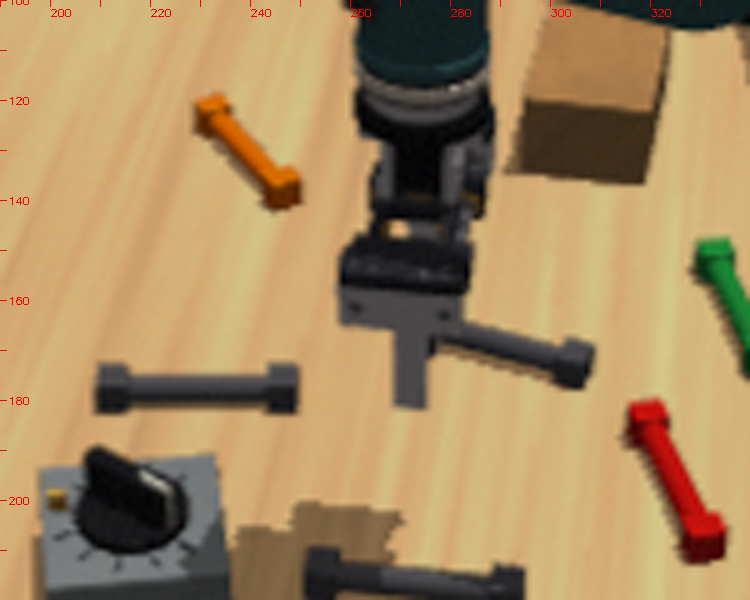

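```bash
python3 -m creep '[{"slide":[0,110,0],"roll":-0.7,"grip":0.5},{"slide":[0,110,0],"roll":-0.7,"grip":0.5},{"slide":[0,110,0],"roll":-0.7,"grip":0.5},{"slide":[0,145,0],"roll":-0.7,"grip":0.5},{"slide":[0,165,0],"roll":-0.7,"grip":0.5},{"slide":[0,171,0],"roll":-0.7,"grip":0.5},{"slide":[0,171,0],"roll":-0.7,"grip":0.5},{"slide":[0,171,0],"roll":-0.7,"grip":0.5}]'
```

```text
time: 23.48
tool_pos: [0.4498, -0.057, 0.0074]
ee_rot: [-1.572, 0.0, 1.581]
wrist_force: [-0.0, 0.0, 0.6]
width: 0.0469
```

```bash
python3 -m creep '[{"slide":[0,2,0],"roll":0,"grip":1},{"slide":[0,2,0],"roll":0,"grip":1},{"slide":[0,2,0],"roll":0,"grip":1},{"slide":[0,2,0],"roll":0,"grip":1},{"slide":[0,2,0],"roll":0,"grip":1},{"slide":[0,2,0],"roll":0,"grip":1},{"slide":[0,2,0],"roll":0,"grip":1},{"slide":[0,2,0],"roll":0,"grip":1}]'; python3 - <<'E'
from h import *
for y in (.335,.379,.423): print(go([.575,y,.15],np.pi/2))
E
```

```text
time: 24.15
tool_pos: [0.4498, -0.0565, 0.0054]
ee_rot: [-1.572, -0.001, 1.582]
wrist_force: [-0.7, 3.2, 5.3]
width: 0.0188
(array([ 390.1, -144.6, -129.4]), np.float64(0.6186950334951768))
(array([ 434.1, -144.6, -129.9]), np.float64(0.6186950334951768))
(array([ 478.1, -144.6, -130.4]), np.float64(0.6186950334951768))
```

```bash
python3 -m creep '[{"slide":[0,-80,0],"roll":0,"grip":1},{"slide":[0,-80,0],"roll":0,"grip":1},{"slide":[0,-165,0],"roll":0,"grip":1},{"slide":[0,-165,0],"roll":0,"grip":1},{"slide":[478,-165,-130],"roll":0.6,"grip":1},{"slide":[478,-165,-130],"roll":0.6,"grip":1},{"slide":[478,-165,-130],"roll":0.6,"grip":1},{"slide":[478,-165,-130],"roll":0.6,"grip":1},{"slide":[478,-165,-130],"roll":0.6,"grip":1},{"slide":[478,-165,-130],"roll":0.6,"grip":1},{"slide":[478,-165,-130],"roll":0.6,"grip":1},{"slide":[478,-165,-130],"roll":0.6,"grip":1},{"slide":[478,-165,-130],"roll":0.6,"grip":1},{"slide":[478,-165,-130],"roll":0.6,"grip":1},{"slide":[478,-165,-130],"roll":0.6,"grip":1},{"slide":[478,-165,-130],"roll":0.6,"grip":1},{"slide":[478,-165,-130],"roll":0.6,"grip":1},{"slide":[478,-165,-130],"roll":0.6,"grip":1},{"slide":[478,-165,-130],"roll":0.6,"grip":1}]'; python3 - <<'E'
from h import *
print(go([.575,.423,.052],np.pi/2))
im=snapshot("side"); crop("side",im,120,190,180,140,4.4,"pics/s12.png")
E
```

```text
time: 25.73
tool_pos: [0.5734, 0.4217, 0.1669]
ee_rot: [-1.568, 0.003, 1.571]
wrist_force: [0.6, -0.7, -3.2]
width: 0.0194
(array([  1.3, 114.9,  -1.6]), np.float64(0.02838402061988724))
```

View pics/s12.png

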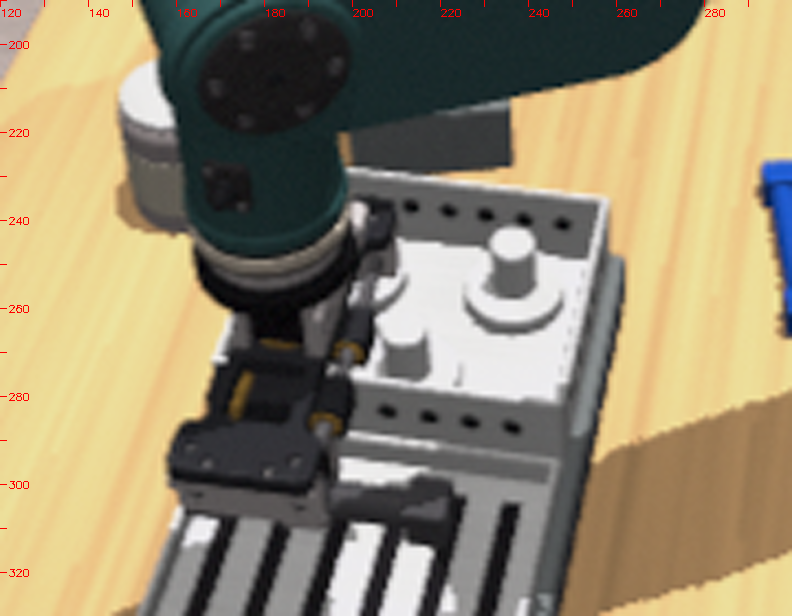

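```bash
python3 -m creep '[{"slide":[0,60,-1],"roll":0,"grip":1},{"slide":[0,60,-1],"roll":0,"grip":1},{"slide":[0,95,-1],"roll":0,"grip":1},{"slide":[0,110,-1],"roll":0,"grip":1},{"slide":[0,116,-1],"roll":0,"grip":1},{"slide":[0,116,-1],"roll":0,"grip":1},{"slide":[0,116,-1],"roll":0,"grip":1}]'
```

```text
time: 26.37
tool_pos: [0.5759, 0.422, 0.0554]
ee_rot: [-1.573, -0.001, 1.57]
wrist_force: [-0.4, 1.0, -3.1]
width: 0.0193
```

```bash
python3 -m creep '[{"slide":[0,3,0],"roll":0,"grip":1},{"slide":[0,5,0],"roll":0,"grip":1},{"slide":[0,5,0],"roll":0,"grip":1},{"slide":[0,5,0],"roll":0,"grip":0.65},{"slide":[0,5,0],"roll":0,"grip":0.65},{"slide":[0,5,0],"roll":0,"grip":0.65},{"slide":[0,5,0],"roll":0,"grip":0.65},{"slide":[0,-20,0],"roll":0,"grip":0.65},{"slide":[0,-60,0],"roll":0,"grip":0.65},{"slide":[0,-120,0],"roll":0,"grip":0.65},{"slide":[0,-120,0],"roll":0,"grip":0.65},{"slide":[0,-120,0],"roll":0,"grip":0.65}]';  python3 - <<'E'
from h import *
im=snapshot("side"); crop("side",im,120,190,180,140,4.4,"pics/s13.png")
im=snapshot("top"); crop("top",im,215,125,160,120,5,"pics/c13.png")
print(go([.6207,-.228,.17],np.radians(97.5)))
E
```

```text
time: 27.37
tool_pos: [0.5776, 0.4243, 0.1827]
ee_rot: [-1.583, -0.008, 1.571]
wrist_force: [-0.8, 0.7, 0.9]
width: 0.0328
(array([-651. ,    5.1,  -45. ]), np.float64(-7.470744446037206))
```

View pics/s13.png

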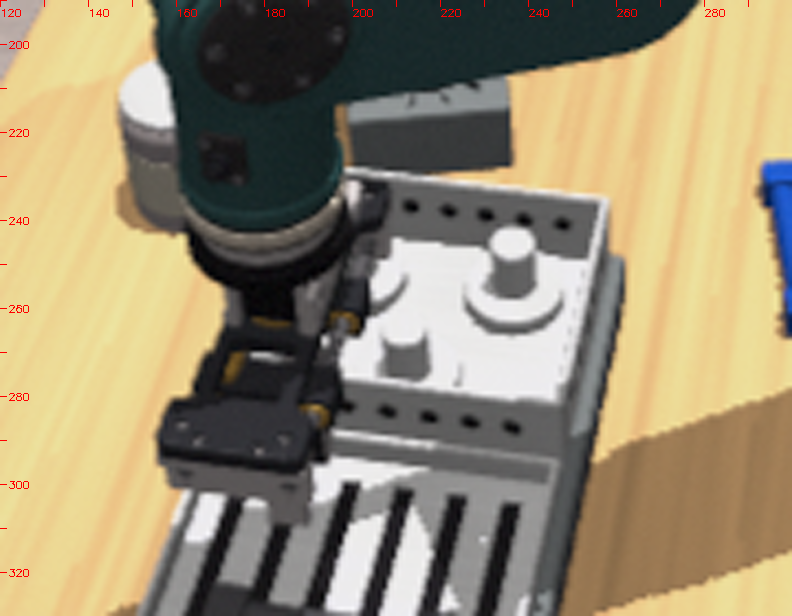

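View pics/c13.png

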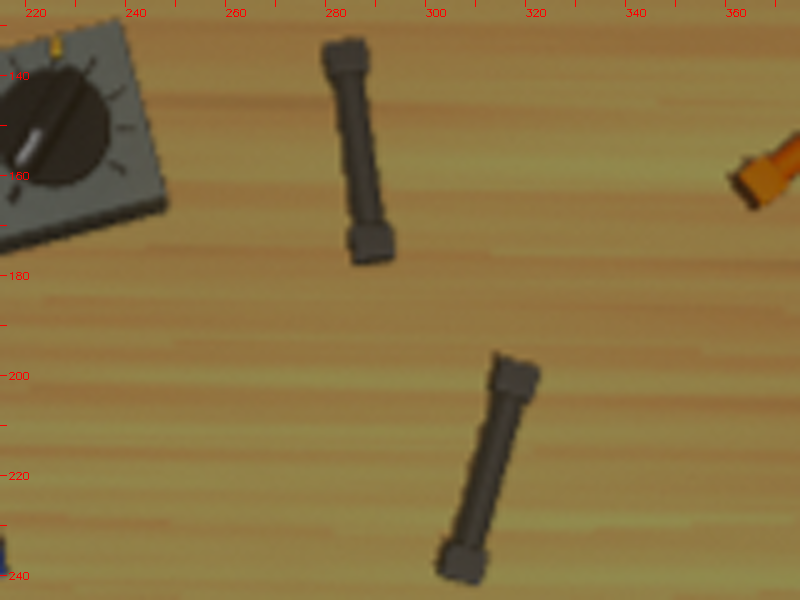

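Sb is in the tray and Sa and Sc are unmoved. I'll go to Sa, at (287,155) in the top view.

```bash
python3 -m creep '[{"slide":[-651,0,-45],"roll":-7.5,"grip":0.5},{"slide":[-651,0,-45],"roll":-7.5,"grip":0.5},{"slide":[-651,0,-45],"roll":-7.5,"grip":0.5},{"slide":[-651,0,-45],"roll":-7.5,"grip":0.5},{"slide":[-651,0,-45],"roll":-7.5,"grip":0.5},{"slide":[-651,0,-45],"roll":-7.5,"grip":0.5},{"slide":[-651,0,-45],"roll":-7.5,"grip":0.5},{"slide":[-651,0,-45],"roll":-7.5,"grip":0.5},{"slide":[-651,0,-45],"roll":-7.5,"grip":0.5},{"slide":[-651,0,-45],"roll":-7.5,"grip":0.5},{"slide":[-651,0,-45],"roll":-7.5,"grip":0.5},{"slide":[-651,0,-45],"roll":-7.5,"grip":0.5},{"slide":[-651,0,-45],"roll":-7.5,"grip":0.5},{"slide":[-651,0,-45],"roll":-7.5,"grip":0.5},{"slide":[-651,0,-45],"roll":-7.5,"grip":0.5},{"slide":[-651,0,-45],"roll":-7.5,"grip":0.5},{"slide":[-651,0,-45],"roll":-7.5,"grip":0.5},{"slide":[-651,0,-45],"roll":-7.5,"grip":0.5},{"slide":[-651,0,-45],"roll":-7.5,"grip":0.5},{"slide":[-651,0,-45],"roll":-7.5,"grip":0.5}]'; python3 - <<'E'
from h import *
print(go([.6207,-.228,.005],np.radians(97.5)))
im=snapshot("side"); crop("side",im,120,100,220,170,3.6,"pics/s14.png")
E
```

```text
time: 29.13
tool_pos: [0.6198, -0.2266, 0.1723]
ee_rot: [-1.569, -0.002, 1.704]
wrist_force: [-0.0, 0.6, -0.5]
width: 0.0471
(array([ -1.5, 167.3,  -0.7]), np.float64(0.12983501089945662))
```

View pics/s14.png

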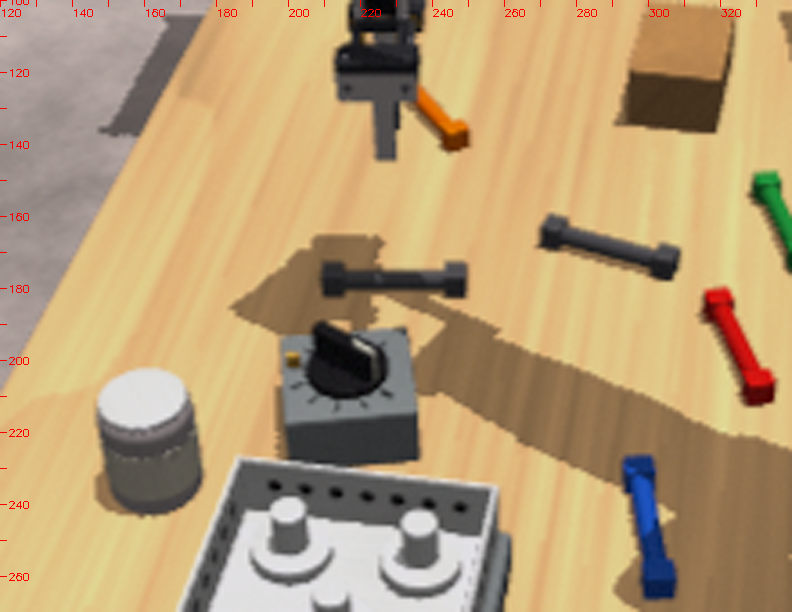

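```bash
python3 -m creep '[{"slide":[-1,110,0],"roll":0,"grip":0.5},{"slide":[-1,110,0],"roll":0,"grip":0.5},{"slide":[-1,110,0],"roll":0,"grip":0.5},{"slide":[-1,145,0],"roll":0,"grip":0.5},{"slide":[-1,162,0],"roll":0,"grip":0.5},{"slide":[-1,168,0],"roll":0,"grip":0.5},{"slide":[-1,169,0],"roll":0,"grip":0.5},{"slide":[-1,169,0],"roll":0,"grip":0.5},{"slide":[-1,169,0],"roll":0,"grip":1},{"slide":[-1,169,0],"roll":0,"grip":1},{"slide":[-1,169,0],"roll":0,"grip":1},{"slide":[-1,169,0],"roll":0,"grip":1},{"slide":[-1,169,0],"roll":0,"grip":1},{"slide":[-1,169,0],"roll":0,"grip":1},{"slide":[-1,169,0],"roll":0,"grip":1},{"slide":[-1,169,0],"roll":0,"grip":1}]'; python3 - <<'E'
from h import *
print(go([.575,.379,.17],np.pi/2))
E
```

```text
time: 30.52
tool_pos: [0.6208, -0.2292, 0.0056]
ee_rot: [-1.572, 0.0, 1.702]
wrist_force: [-0.2, 1.3, 5.4]
width: 0.0191
(array([ 609. , -164.4,  -34.4]), np.float64(7.533657187671272))
```

```bash
python3 -m creep '[{"slide":[0,-80,0],"roll":0,"grip":1},{"slide":[0,-80,0],"roll":0,"grip":1},{"slide":[0,-165,0],"roll":0,"grip":1},{"slide":[0,-165,0],"roll":0,"grip":1},{"slide":[609,-165,-34],"roll":7.5,"grip":1},{"slide":[609,-165,-34],"roll":7.5,"grip":1},{"slide":[609,-165,-34],"roll":7.5,"grip":1},{"slide":[609,-165,-34],"roll":7.5,"grip":1},{"slide":[609,-165,-34],"roll":7.5,"grip":1},{"slide":[609,-165,-34],"roll":7.5,"grip":1},{"slide":[609,-165,-34],"roll":7.5,"grip":1},{"slide":[609,-165,-34],"roll":7.5,"grip":1},{"slide":[609,-165,-34],"roll":7.5,"grip":1},{"slide":[609,-165,-34],"roll":7.5,"grip":1},{"slide":[609,-165,-34],"roll":7.5,"grip":1},{"slide":[609,-165,-34],"roll":7.5,"grip":1},{"slide":[609,-165,-34],"roll":7.5,"grip":1},{"slide":[609,-165,-34],"roll":7.5,"grip":1},{"slide":[609,-165,-34],"roll":7.5,"grip":1},{"slide":[609,-165,-34],"roll":7.5,"grip":1}]'; python3 - <<'E'
from h import *
print(go([.575,.379,.17],np.pi/2))
im=snapshot("side"); crop("side",im,120,190,180,170,3.6,"pics/s15.png")
E
```

```text
time: 32.18
tool_pos: [0.5719, 0.3844, 0.1664]
ee_rot: [-1.567, -0.001, 1.578]
wrist_force: [-0.6, -1.4, -3.2]
width: 0.019
(array([-5.4, -3.6, -3.1]), np.float64(0.4056215719436148))
```

View pics/s15.png

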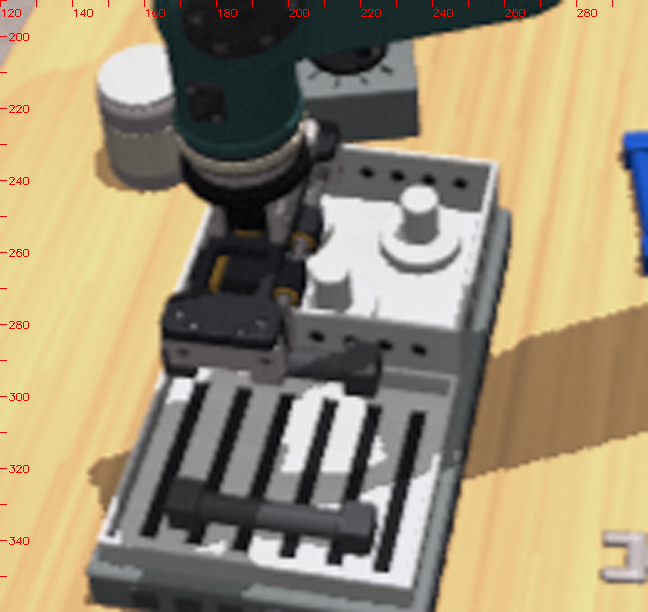

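Sb lies flat at the left side of the tray, at about (195,333) in the side view. I'll settle and then lower Sa into the middle.

```bash
python3 -m creep '[{"slide":[0,0,-2],"roll":0,"grip":1},{"slide":[0,0,-2],"roll":0,"grip":1},{"slide":[0,60,-2],"roll":0,"grip":1},{"slide":[0,60,-2],"roll":0,"grip":1},{"slide":[0,95,-2],"roll":0,"grip":1},{"slide":[0,108,-2],"roll":0,"grip":1},{"slide":[0,112,-2],"roll":0,"grip":1},{"slide":[0,112,-2],"roll":0,"grip":1}]'; python3 -c "
from h import *
print(go([.575,.379,.0505],np.pi/2))"
```

```text
time: 32.9
tool_pos: [0.5759, 0.3772, 0.0561]
ee_rot: [-1.568, 0.002, 1.57]
wrist_force: [0.7, 0.3, -1.6]
width: 0.019
(array([1.8, 5.6, 0.9]), np.float64(-0.06319921513561856))
```

```bash
python3 -m creep '[{"slide":[0,3,0],"roll":0,"grip":1},{"slide":[0,6,0],"roll":0,"grip":1},{"slide":[0,6,0],"roll":0,"grip":1},{"slide":[0,6,0],"roll":0,"grip":0.65},{"slide":[0,6,0],"roll":0,"grip":0.65},{"slide":[0,6,0],"roll":0,"grip":0.65},{"slide":[0,6,0],"roll":0,"grip":0.65},{"slide":[0,-20,0],"roll":0,"grip":0.65},{"slide":[0,-60,0],"roll":0,"grip":0.65},{"slide":[0,-120,0],"roll":0,"grip":0.65},{"slide":[0,-120,0],"roll":0,"grip":0.65},{"slide":[0,-120,0],"roll":0,"grip":0.65}]';  python3 - <<'E'
from h import *
im=snapshot("side"); crop("side",im,120,190,180,170,3.6,"pics/s16.png")
im=snapshot("top"); crop("top",im,215,125,160,120,5,"pics/c16.png")
print(go([.4244,-.309,.17],np.radians(75.6)))
E
```

```text
time: 33.9
tool_pos: [0.579, 0.3804, 0.1865]
ee_rot: [-1.584, -0.007, 1.571]
wrist_force: [-0.6, -0.4, 0.7]
width: 0.0327
(array([-688. ,    9.1,  152.7]), np.float64(14.431857382176222))
```

View pics/s16.png

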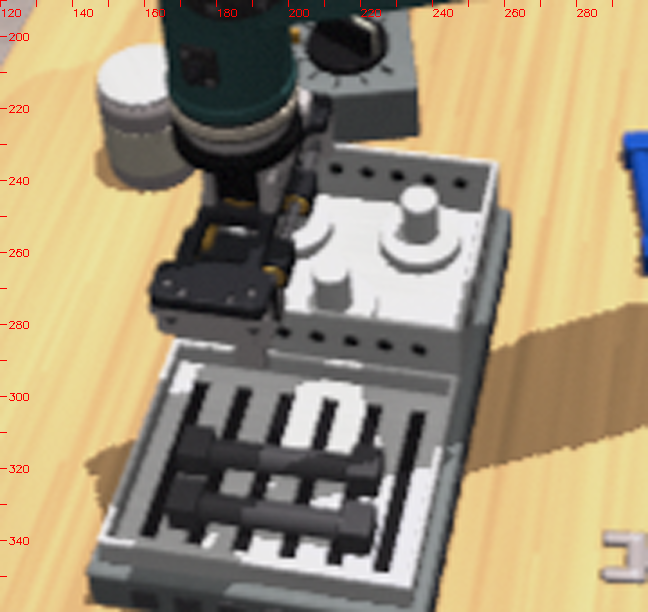

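View pics/c16.png

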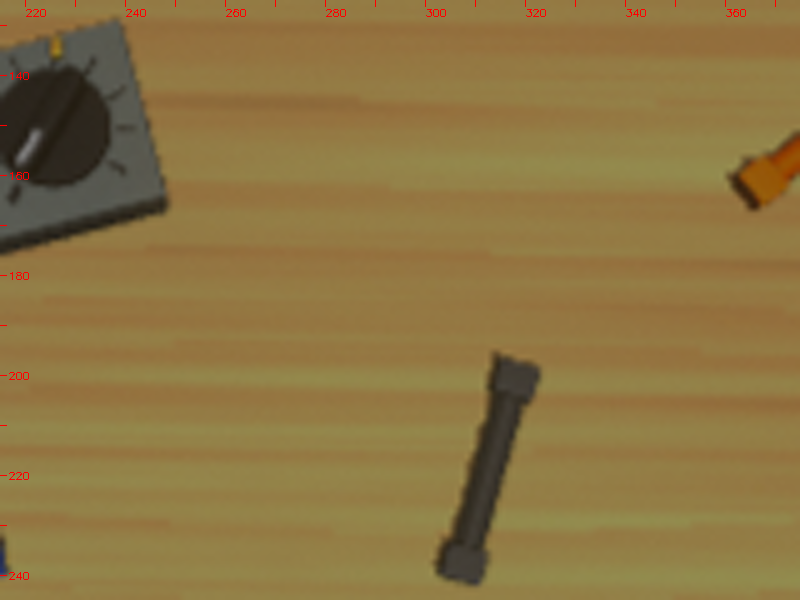

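Two spindles now lie side by side in the tray. Sc is next, at (313,218) in the top view.

```bash
python3 -m creep '[{"slide":[-688,0,153],"roll":14.4,"grip":0.5},{"slide":[-688,0,153],"roll":14.4,"grip":0.5},{"slide":[-688,0,153],"roll":14.4,"grip":0.5},{"slide":[-688,0,153],"roll":14.4,"grip":0.5},{"slide":[-688,0,153],"roll":14.4,"grip":0.5},{"slide":[-688,0,153],"roll":14.4,"grip":0.5},{"slide":[-688,0,153],"roll":14.4,"grip":0.5},{"slide":[-688,0,153],"roll":14.4,"grip":0.5},{"slide":[-688,0,153],"roll":14.4,"grip":0.5},{"slide":[-688,0,153],"roll":14.4,"grip":0.5},{"slide":[-688,0,153],"roll":14.4,"grip":0.5},{"slide":[-688,0,153],"roll":14.4,"grip":0.5},{"slide":[-688,0,153],"roll":14.4,"grip":0.5},{"slide":[-688,0,153],"roll":14.4,"grip":0.5},{"slide":[-688,0,153],"roll":14.4,"grip":0.5},{"slide":[-688,0,153],"roll":14.4,"grip":0.5},{"slide":[-688,0,153],"roll":14.4,"grip":0.5},{"slide":[-688,0,153],"roll":14.4,"grip":0.5},{"slide":[-688,0,153],"roll":14.4,"grip":0.5},{"slide":[-688,0,153],"roll":14.4,"grip":0.5}]'; python3 - <<'E'
from h import *
print(go([.4244,-.309,.005],np.radians(75.6)))
im=snapshot("side"); crop("side",im,120,100,220,170,3.6,"pics/s17.png")
im=snapshot("top"); crop("top",im,50,120,140,90,5.5,"pics/c17.png")
E
```

```text
time: 35.67
tool_pos: [0.4228, -0.3082, 0.1754]
ee_rot: [-1.567, -0.003, 1.32]
wrist_force: [0.1, -0.5, -0.6]
width: 0.0466
(array([ -0.4, 170.4,  -1.7]), np.float64(0.007001529465638587))
```

View pics/s17.png

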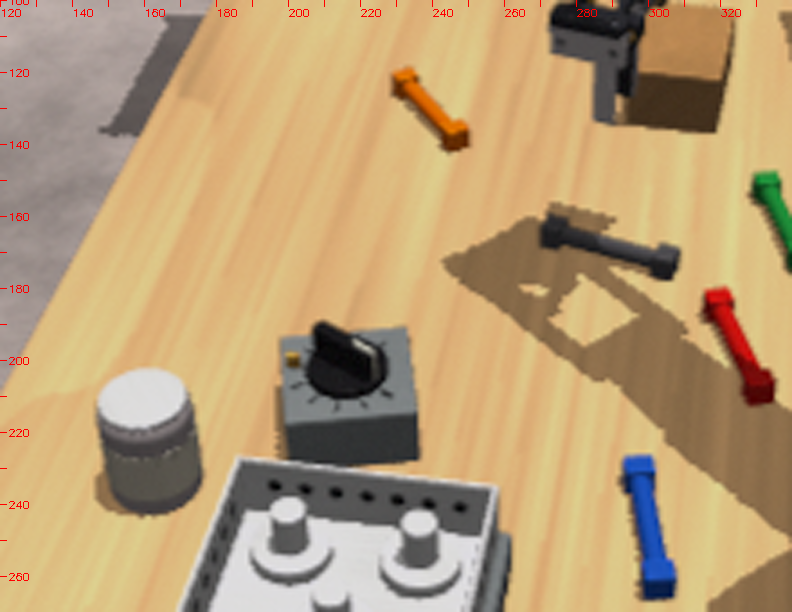

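View pics/c17.png

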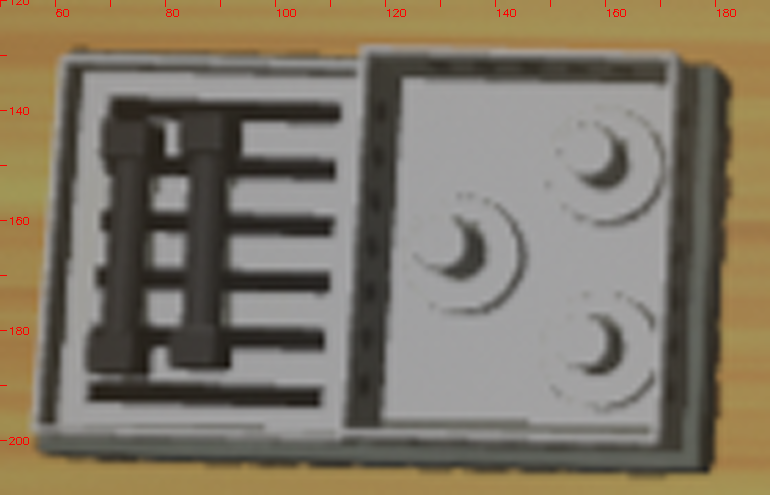

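Both spindles are flat with space at right, around (102,163). All three pulleys are flat in the basket. Now I'll grasp Sc.

```bash
python3 -m creep '[{"slide":[0,110,-1],"roll":0,"grip":0.5},{"slide":[0,110,-1],"roll":0,"grip":0.5},{"slide":[0,110,-1],"roll":0,"grip":0.5},{"slide":[0,145,-1],"roll":0,"grip":0.5},{"slide":[0,164,-1],"roll":0,"grip":0.5},{"slide":[0,171,-1],"roll":0,"grip":0.5},{"slide":[0,172,-1],"roll":0,"grip":0.5},{"slide":[0,172,-1],"roll":0,"grip":0.5},{"slide":[0,172,-1],"roll":0,"grip":1},{"slide":[0,172,-1],"roll":0,"grip":1},{"slide":[0,172,-1],"roll":0,"grip":1},{"slide":[0,172,-1],"roll":0,"grip":1},{"slide":[0,172,-1],"roll":0,"grip":1},{"slide":[0,172,-1],"roll":0,"grip":1},{"slide":[0,172,-1],"roll":0,"grip":1},{"slide":[0,172,-1],"roll":0,"grip":1}]'; python3 - <<'E'
from h import *
print(go([.575,.333,.17],np.pi/2))
E
```

```text
time: 37.1
tool_pos: [0.4249, -0.3102, 0.0065]
ee_rot: [-1.572, 0.001, 1.32]
wrist_force: [-1.1, 0.3, 4.9]
width: 0.0188
(array([ 660.3, -163.5,   14.6]), np.float64(-14.39697812144867))
```

```bash
python3 -m creep '[{"slide":[0,-80,0],"roll":0,"grip":1},{"slide":[0,-80,0],"roll":0,"grip":1},{"slide":[0,-165,0],"roll":0,"grip":1},{"slide":[0,-165,0],"roll":0,"grip":1},{"slide":[660,-165,15],"roll":-14.4,"grip":1},{"slide":[660,-165,15],"roll":-14.4,"grip":1},{"slide":[660,-165,15],"roll":-14.4,"grip":1},{"slide":[660,-165,15],"roll":-14.4,"grip":1},{"slide":[660,-165,15],"roll":-14.4,"grip":1},{"slide":[660,-165,15],"roll":-14.4,"grip":1},{"slide":[660,-165,15],"roll":-14.4,"grip":1},{"slide":[660,-165,15],"roll":-14.4,"grip":1},{"slide":[660,-165,15],"roll":-14.4,"grip":1},{"slide":[660,-165,15],"roll":-14.4,"grip":1},{"slide":[660,-165,15],"roll":-14.4,"grip":1},{"slide":[660,-165,15],"roll":-14.4,"grip":1},{"slide":[660,-165,15],"roll":-14.4,"grip":1},{"slide":[660,-165,15],"roll":-14.4,"grip":1},{"slide":[660,-165,15],"roll":-14.4,"grip":1},{"slide":[660,-165,15],"roll":-14.4,"grip":1}]'; python3 - <<'E'
from h import *
print(go([.575,.333,.17],np.pi/2))
im=snapshot("side"); crop("side",im,120,190,180,170,3.6,"pics/s18.png")
E
```

```text
time: 38.77
tool_pos: [0.573, 0.3362, 0.168]
ee_rot: [-1.567, 0.001, 1.573]
wrist_force: [1.2, -0.5, -2.7]
width: 0.0189
(array([-3.2, -2. , -2. ]), np.float64(0.11409708599213264))
```

View pics/s18.png

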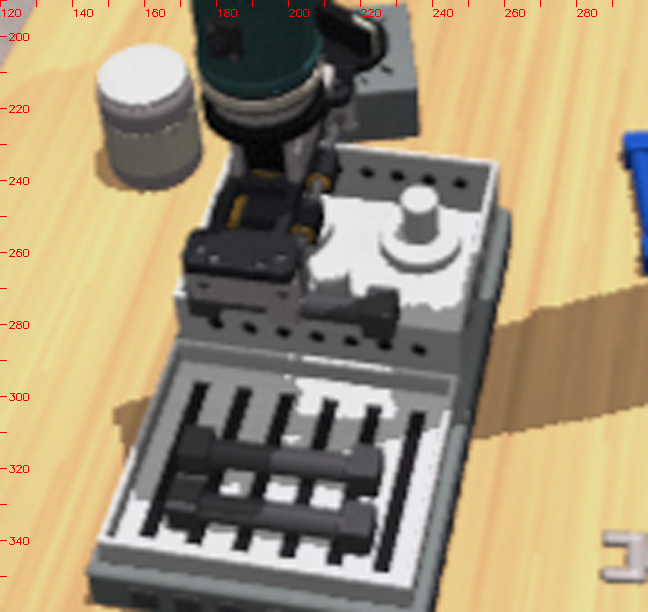

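```bash
python3 -m creep '[{"slide":[0,0,-1],"roll":0,"grip":1},{"slide":[0,0,-1],"roll":0,"grip":1},{"slide":[0,60,-1],"roll":0,"grip":1},{"slide":[0,60,-1],"roll":0,"grip":1},{"slide":[0,95,-1],"roll":0,"grip":1},{"slide":[0,108,-1],"roll":0,"grip":1},{"slide":[0,113,-1],"roll":0,"grip":1},{"slide":[0,113,-1],"roll":0,"grip":1}]'; python3 -c "
from h import *
print(go([.575,.333,.0515],np.pi/2))"
```

```text
time: 39.48
tool_pos: [0.5739, 0.3319, 0.0559]
ee_rot: [-1.568, 0.002, 1.57]
wrist_force: [-0.4, -0.4, -2.7]
width: 0.019
(array([ 1.1,  4.4, -1.1]), np.float64(-0.05133076612785294))
```

```bash
python3 -m creep '[{"slide":[0,3,0],"roll":0,"grip":1},{"slide":[0,5,0],"roll":0,"grip":1},{"slide":[0,5,0],"roll":0,"grip":1},{"slide":[0,5,0],"roll":0,"grip":0.65},{"slide":[0,5,0],"roll":0,"grip":0.65},{"slide":[0,5,0],"roll":0,"grip":0.65},{"slide":[0,5,0],"roll":0,"grip":0.65},{"slide":[0,-20,0],"roll":0,"grip":0.65},{"slide":[0,-60,0],"roll":0,"grip":0.65},{"slide":[0,-130,0],"roll":0,"grip":0.65},{"slide":[0,-130,0],"roll":0,"grip":0.65},{"slide":[0,-130,0],"roll":0,"grip":0.65},{"slide":[0,-130,0],"roll":0,"grip":0.65}]';  python3 - <<'E'
from h import *
print(go([.623,-.0402,.2],np.radians(61)))
im=snapshot("side"); crop("side",im,120,190,180,170,3.6,"pics/s19.png")
E
```

```text
time: 40.57
tool_pos: [0.5761, 0.3342, 0.1912]
ee_rot: [-1.577, -0.003, 1.571]
wrist_force: [0.7, 0.9, -0.6]
width: 0.0329
(array([-374.5,   -8.8,  -46.7]), np.float64(29.030405626720235))
```

View pics/s19.png

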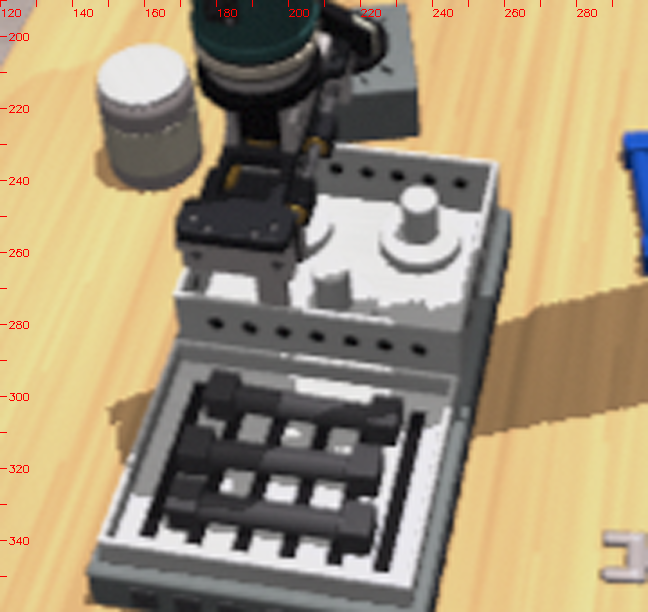

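All three spindles are flat and side by side. Now back to the dial.

```bash
python3 -m creep '[{"slide":[-374,0,-47],"roll":29,"grip":0.4},{"slide":[-374,0,-47],"roll":29,"grip":0.4},{"slide":[-374,0,-47],"roll":29,"grip":0.4},{"slide":[-374,0,-47],"roll":29,"grip":0.4},{"slide":[-374,0,-47],"roll":29,"grip":0.4},{"slide":[-374,0,-47],"roll":29,"grip":0.4},{"slide":[-374,0,-47],"roll":29,"grip":0.4},{"slide":[-374,0,-47],"roll":29,"grip":0.4},{"slide":[-374,0,-47],"roll":29,"grip":0.4},{"slide":[-374,0,-47],"roll":29,"grip":0.4},{"slide":[-374,0,-47],"roll":29,"grip":0.4},{"slide":[-374,0,-47],"roll":29,"grip":0.4},{"slide":[-374,0,-47],"roll":29,"grip":0.4},{"slide":[-374,0,-47],"roll":29,"grip":0.4}]'; python3 - <<'E'
from h import *
print(go([.623,-.0402,.076],np.radians(61)))
im=snapshot("side"); crop("side",im,120,140,180,170,3.6,"pics/s20.png")
im=snapshot("top"); crop("top",im,50,120,140,90,5.5,"pics/c20.png")
E
```

```text
time: 41.78
tool_pos: [0.6216, -0.0386, 0.1868]
ee_rot: [-1.57, 0.0, 1.068]
wrist_force: [-0.0, -0.1, -0.3]
width: 0.0559
(array([ -0.7, 110.8,  -2. ]), np.float64(0.1666092123959056))
```

View pics/c20.png

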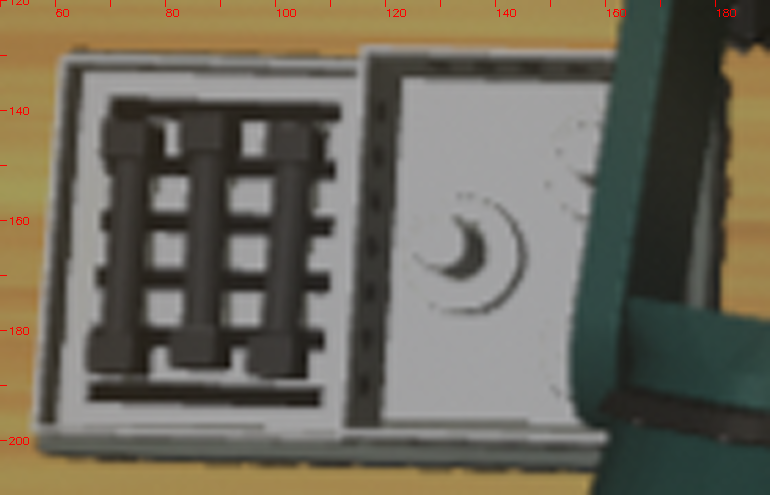

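View pics/s20.png

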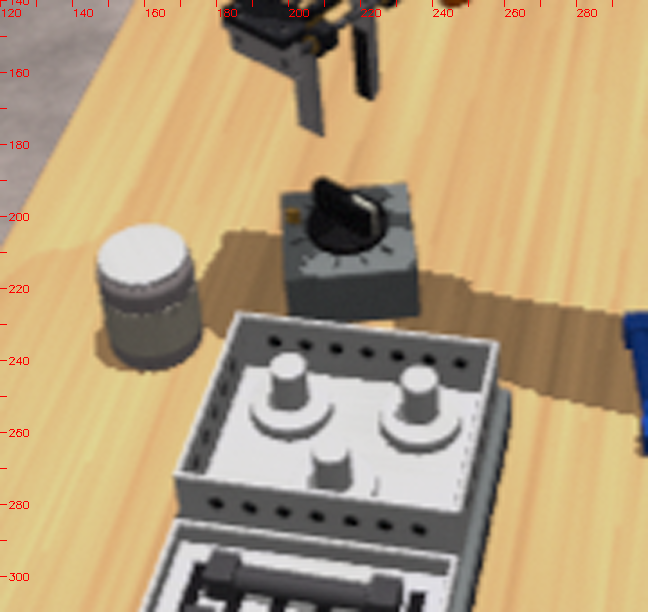

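```bash
python3 - <<'E'
from h import *
c=cv2.imread("pics/c16.png")[100:215,0:120]; cv2.imwrite("pics/c16z.png",cv2.resize(c,None,fx=6,fy=5,interpolation=cv2.INTER_CUBIC))
E
```

```text
(no output)
```

View pics/c16z.png

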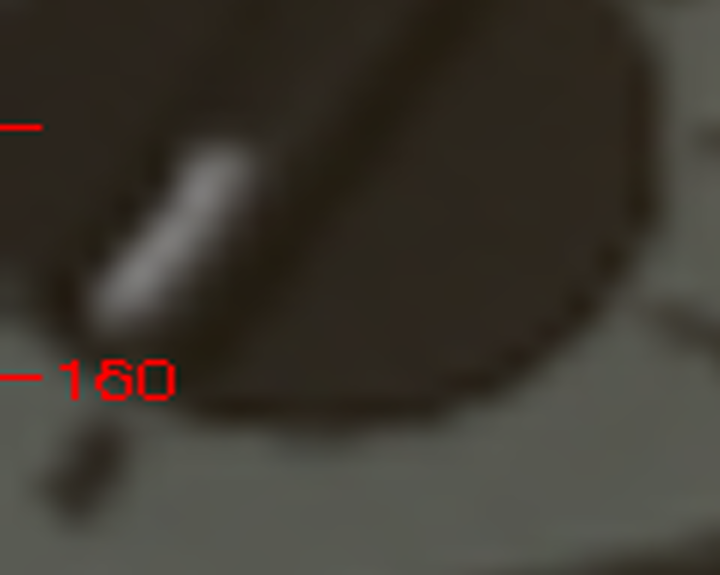

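```bash
python3 - <<'E'
from h import *
a=p2w("side",190+410/12,180+208/12,.1);b=p2w("side",190+337/12,180+172/12,.1)
d=a-b;print(a,b,np.degrees(np.arctan2(d[1],d[0])), [np.degrees(np.arctan2(*(q-np.array([.623,-.0402]))[::-1])) for q in(a,b)])
a=p2w("top",218.3,157.6,.1);b=p2w("top",222.7,151.2,.1);d=a-b
print(a,b,np.degrees(np.arctan2(d[1],d[0])),[np.degrees(np.arctan2(*(q-np.array([.623,-.0402]))[::-1])) for q in(a,b)])
# predicted off line tip in side/top for a few dial angles, centre variants
E
```

```text
[ 0.59447109 -0.02481839] [ 0.61578846 -0.03575432] 152.84192526646976 [np.float64(151.66829046484824), np.float64(148.34752278360685)]
[ 0.59576558 -0.02256084] [ 0.61493334 -0.03497118] 147.07861361619442 [np.float64(147.06972831246492), np.float64(147.04862247614392)]
```

Both views put the pointer at about 147–152°, so the dial is at off. On grasping, I'll press gently against the off stop once more to be sure, and then turn it up.

```bash
python3 -m creep '[{"slide":[0,70,-1],"roll":0,"grip":0.4},{"slide":[0,70,-1],"roll":0,"grip":0.4},{"slide":[0,100,-1],"roll":0,"grip":0.4},{"slide":[0,111,-1],"roll":0,"grip":0.4},{"slide":[0,111,-1],"roll":0,"grip":0.4},{"slide":[0,111,-1],"roll":0,"grip":1},{"slide":[0,111,-1],"roll":0,"grip":1},{"slide":[0,111,-1],"roll":0,"grip":1},{"slide":[0,111,-1],"roll":0,"grip":1},{"slide":[0,111,-1],"roll":0,"grip":1},{"slide":[0,111,-1],"roll":0,"grip":1},{"slide":[0,111,-1],"roll":0,"grip":1},{"slide":[0,111,-1],"roll":-1,"grip":1},{"slide":[0,111,-1],"roll":-1.5,"grip":1},{"slide":[0,111,-1],"roll":-1.5,"grip":1},{"slide":[0,111,-1],"roll":-1.5,"grip":1}]'; python3 -c "
from h import *
o=robot.get_obs();print(o['wrist_torque'],o['ee_rot'],np.degrees(o['ee_rot'][2]))"
```

```text
time: 43.22
tool_pos: [0.624, -0.0396, 0.0771]
ee_rot: [-1.572, -0.003, 1.091]
wrist_force: [2.8, 3.5, 1.6]
width: 0.0155
[ 0.7882083  -0.6697074  -0.50830687] [-1.57222204 -0.00338209  1.09134009] 62.529181329073616
```

```bash
python3 -m creep '[{"slide":[0,0,0],"roll":5,"grip":1},{"slide":[0,0,0],"roll":11,"grip":1},{"slide":[0,0,0],"roll":17,"grip":1},{"slide":[0,0,0],"roll":23,"grip":1},{"slide":[0,0,0],"roll":29,"grip":1},{"slide":[0,0,0],"roll":35,"grip":1},{"slide":[0,0,0],"roll":41,"grip":1},{"slide":[0,0,0],"roll":47,"grip":1},{"slide":[0,0,0],"roll":53,"grip":1},{"slide":[0,0,0],"roll":59,"grip":1},{"slide":[0,0,0],"roll":65,"grip":1},{"slide":[0,0,0],"roll":71,"grip":1},{"slide":[0,0,0],"roll":77,"grip":1},{"slide":[0,0,0],"roll":83,"grip":1},{"slide":[0,0,0],"roll":89,"grip":1},{"slide":[0,0,0],"roll":94,"grip":1},{"slide":[0,0,0],"roll":98,"grip":1},{"slide":[0,0,0],"roll":100,"grip":1},{"slide":[0,0,0],"roll":100,"grip":1},{"slide":[0,0,0],"roll":100,"grip":1}]'; python3 -c "
from h import *
print(go([.624,-.04,.077],np.radians(-92)))"
```

```text
time: 44.88
tool_pos: [0.6234, -0.0398, 0.0771]
ee_rot: [-1.568, -0.0, -0.652]
wrist_force: [1.4, 4.4, 3.0]
width: 0.0157
(array([0.6, 0.1, 0.2]), np.float64(54.64276174248206))
```

```bash
python3 -m creep '[{"slide":[0,0,0],"roll":5,"grip":1},{"slide":[0,0,0],"roll":11,"grip":1},{"slide":[0,0,0],"roll":17,"grip":1},{"slide":[0,0,0],"roll":23,"grip":1},{"slide":[0,0,0],"roll":29,"grip":1},{"slide":[0,0,0],"roll":35,"grip":1},{"slide":[0,0,0],"roll":41,"grip":1},{"slide":[0,0,0],"roll":46,"grip":1},{"slide":[0,0,0],"roll":50,"grip":1},{"slide":[0,0,0],"roll":53,"grip":1},{"slide":[0,0,0],"roll":54.5,"grip":1},{"slide":[0,0,0],"roll":54.5,"grip":1},{"slide":[0,0,0],"roll":54.5,"grip":1},{"slide":[0,0,0],"roll":54.5,"grip":1}]'; python3 - <<'E'
from h import *
print(go([.624,-.04,.077],np.radians(-92)),robot.get_obs()['wrist_torque'])
im=snapshot("side"); crop("side",im,190,180,60,55,12,"pics/d2.png")
E
```

```text
time: 46.05
tool_pos: [0.6233, -0.0395, 0.0771]
ee_rot: [-1.57, 0.002, -1.603]
wrist_force: [0.6, 5.9, 2.7]
width: 0.0156
(array([0.5, 0.1, 0.8]), np.float64(0.15004059220095786)) [ 1.02739277 -0.1460395  -0.02637874]
```

View pics/d2.png

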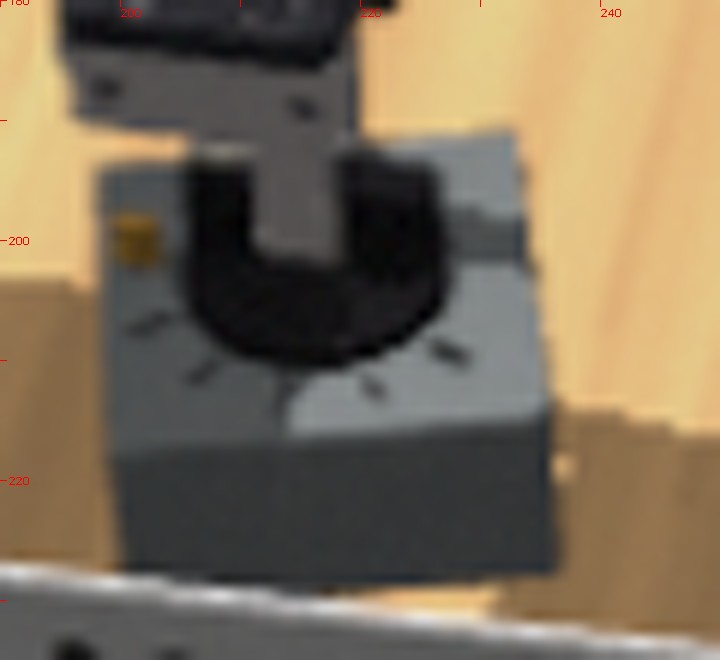

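Now I'll release, rise and move aside so that the top camera sees the dial.

```bash
python3 -m creep '[{"slide":[0,0,0],"roll":0,"grip":0.5},{"slide":[0,0,0],"roll":0,"grip":0.5},{"slide":[0,0,0],"roll":0,"grip":0.5},{"slide":[0,0,0],"roll":0,"grip":0.5},{"slide":[0,-130,0],"roll":0,"grip":0.5},{"slide":[0,-130,0],"roll":0,"grip":0.5},{"slide":[0,-130,0],"roll":0,"grip":0.5},{"slide":[0,-130,0],"roll":0,"grip":0.5},{"slide":[250,-140,-160],"roll":0,"grip":0.5},{"slide":[250,-140,-160],"roll":0,"grip":0.5},{"slide":[250,-140,-160],"roll":0,"grip":0.5},{"slide":[250,-140,-160],"roll":0,"grip":0.5},{"slide":[250,-140,-160],"roll":0,"grip":0.5},{"slide":[250,-140,-160],"roll":0,"grip":0.5},{"slide":[250,-140,-160],"roll":0,"grip":0.5},{"slide":[250,-140,-160],"roll":0,"grip":0.5},{"slide":[250,-140,-160],"roll":0,"grip":0.5},{"slide":[250,-140,-160],"roll":0,"grip":0.5}]'; python3 - <<'E'
from h import *
im=snapshot("top"); crop("top",im,200,125,52,45,14,"pics/e1.png")
cv2.imwrite("pics/top_end.png",cv2.resize(im[:,:,::-1],(800,600)))
im=snapshot("side"); crop("side",im,190,180,60,50,12,"pics/e2.png")
cv2.imwrite("pics/side_end.png",cv2.resize(im[:,:,::-1],(800,600)))
E
```

```text
time: 47.6
tool_pos: [0.4542, -0.2853, 0.2163]
ee_rot: [-1.571, 0.001, -1.606]
wrist_force: [1.2, 0.3, 0.7]
width: 0.0471
```

View pics/e1.png

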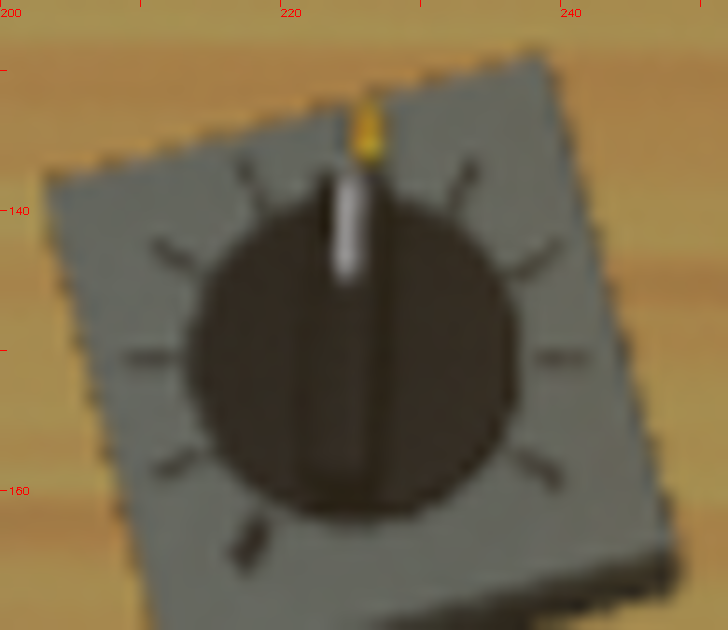

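View pics/e2.png

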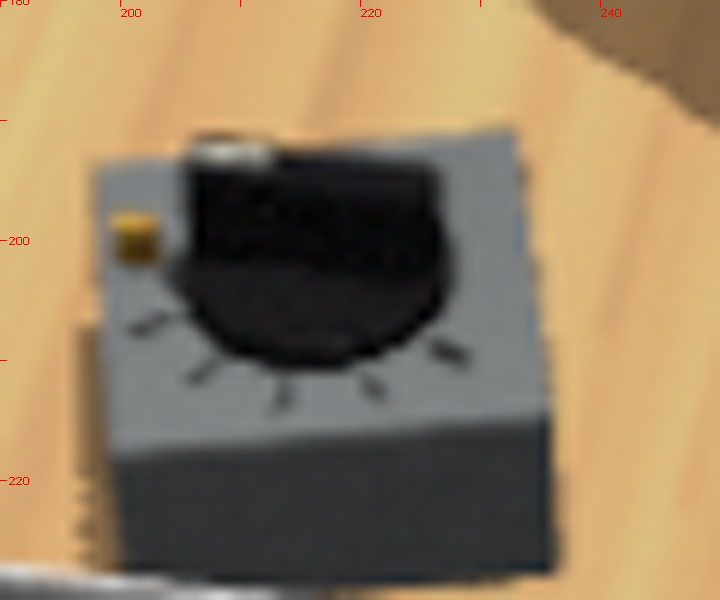

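View pics/top_end.png

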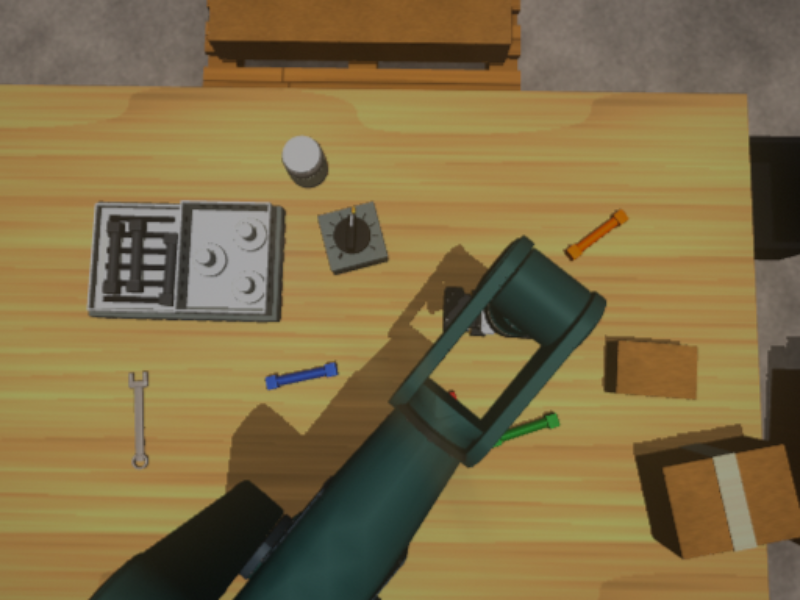

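View pics/side_end.png

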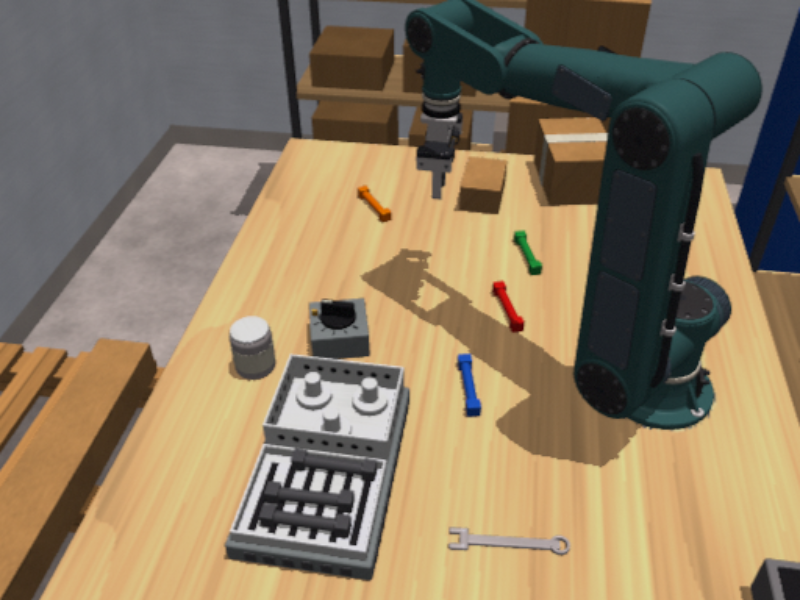

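One spindle in the tray seems to have been knocked since the last look, from (102,163) to about (107,172) in top-view pixels. I'll zoom in and compute the pointer error.

```bash
python3 - <<'E'
from h import *
im=snapshot("top"); crop("top",im,50,120,140,90,5.5,"pics/f1.png")
im=snapshot("side"); crop("side",im,140,270,115,100,6,"pics/f2.png")
g=lambda x,y,z:p2w("top",200+x/14,125+y/14,z)
ang=lambda d:np.degrees(np.arctan2(d[1],d[0]))
a=g(349,178,.1);b=g(345,280,.1);
for dc in (g(354,360,.07),np.array([.6234,-.0398])):
  tab=g(367,158,.074);tip=dc+.041*(a-dc)/np.hypot(*(a-dc));
  print(dc,a,b,ang(a-b),ang(a-dc),ang(b-dc),"tab",tab,ang(tab-dc))
h=lambda x,y,z:p2w("side",190+x/12,180+y/12,z)
print("side line",h(200,152,.1),h(268,155,.1),ang(h(200,152,.1)-h(268,155,.1)),"tab top inner",h(156,227,.074),h(112,227,.074), h(134,227,.074))
E
```

```text
[ 0.6226685  -0.04000595] [ 0.65523924 -0.0405697 ] [ 0.63346612 -0.04023222] -0.888016945247166 -0.9916077095922909 -1.2004753995180326 tab [ 0.66592092 -0.04212261] -2.801669083072177
[ 0.6234 -0.0398] [ 0.65523924 -0.0405697 ] [ 0.63346612 -0.04023222] -0.888016945247166 -1.3848388309543878 -2.458658947148275 tab [ 0.66592092 -0.04212261] -3.1265482986606994
side line [ 0.65227017 -0.03825121] [ 0.63472927 -0.03966925] 4.6218453219362345 tab top inner [ 0.66550009 -0.03671326] [ 0.67680888 -0.03502615] [ 0.67115416 -0.03586975]
```

View pics/f1.png

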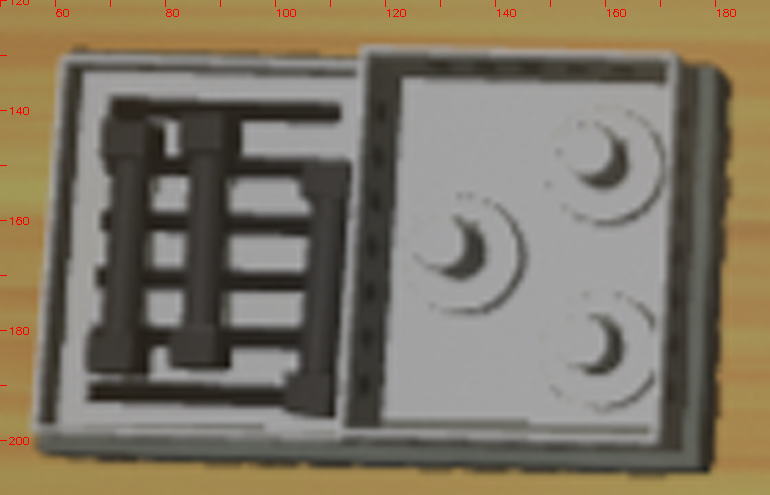

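View pics/f2.png

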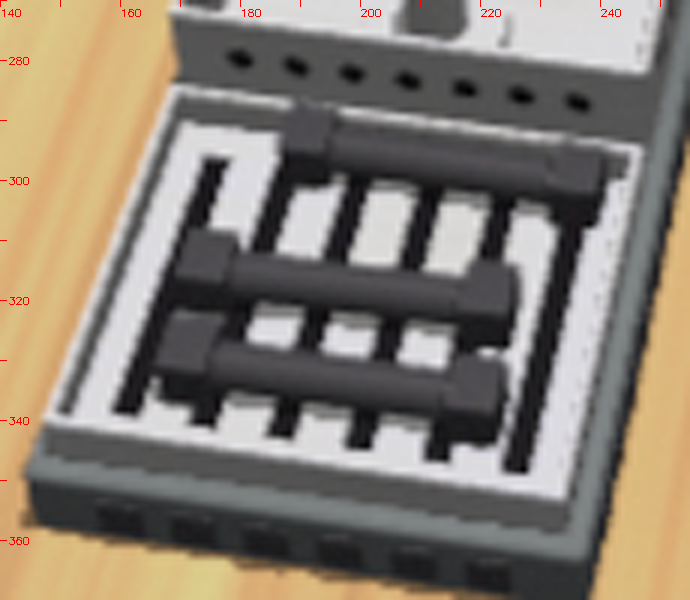

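```bash
python3 - <<'E'
from h import *
t=lambda x,y:(50+x/5.5,120+y/5.5); s=lambda x,y:(140+x/6,270+y/6)
def tri(a,b):
    P=[]
    for n in("top","side"):
        c=camera_info(n);K=np.array([[c["fx"],0,c["cx"]],[0,c["fy"],c["cy"]],[0,0,1]]);P.append(K@np.linalg.inv(c["cam_to_world"])[:3])
    X=cv2.triangulatePoints(P[0],P[1],np.array(a,float).reshape(2,1),np.array(b,float).reshape(2,1))[:,0];return np.round(X[:3]/X[3],4)
# shaft ridge/ block top-face centres, far & near, for each spindle
print("third far",tri(t(326,182),s(312,124)),"near",tri(t(310,395),s(574,166)))
print("mid far",tri(t(205,132),s(207,250)),"near",tri(t(200,347),s(485,285)))
for p in((326,182),(310,395),(205,132),(200,347)): print(p2w("top",*t(*p),.07))
E
```

```text
third far [0.6109 0.3097 0.068 ] near [0.495 0.313 0.066]
mid far [0.6378 0.3783 0.0667] near [0.5204 0.3755 0.0636]
[0.61047173 0.30887005]
[0.49336654 0.31131737]
[0.63734749 0.37685165]
[0.51864208 0.37256398]
```

The knocked spindle lies flat against the inner wall: both ends triangulate to a top height of about 67 mm, the same as its neighbours, and it is inside the limits. The pointer agrees with the tab within about 2°, or about 1.5 mm. I'm handing the job in.

```bash
python3 -c "
from bench import ticket,robot
o=robot.get_obs();print(o['time'],abs(o['qvel']).max(),o['wrist_force'])
print(ticket.close_job())"
```

```text
47.8 0.0032968392657097712 [ 0.56033225 -0.51409709 -0.56590661]
the job is handed in; nothing more can be done
None
```

The job is handed in at 47.8 s of the 208 s allowed. I turned the dial back to its off stop, put all three pulleys in the basket and laid all three dark spindles flat in the tray. Then I pressed the dial against its stop once more and turned it up to the brass tab.

**Pointer:** it lines up with the tab to within about 2° in both views, roughly 1.5 mm against the 5 mm allowed. My readings spread by a few degrees: the top view puts the pointer at -1° and the tab at -3°, the side view puts both at about 3–5°.

**Off check:** the off position was read from images at about 147–153°, against an expected 151°. Both times the wrist torque also showed the dial against its stop.

**Parts:** all six are in place. After loading, one spindle was knocked a few centimetres, up against the inner tray wall. It still lies flat, separate from the others, about 69 mm off centre in y against the 80 mm limit. I left it there.

**Rest of the scene:** the tin, carton, wrench and coloured look-alikes look unmoved, and the arm is clear and still. I once queued a stray extra move by mistake; the clock and tool position showed it never ran.

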